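# Change the load of the sample shaker, unlock it and start it

## Robot

A 6-joint arm with a two-finger parallel gripper is mounted at the origin on the work surface. World frame = base frame: x ahead of the robot, y to its left, z up, the work surface at z = 0. Lengths are in mm, angles in rad, forces in N, time in s.
With the tool pointing down it reaches from about 400 to 925 mm from the base axis. Payload 12.5 kg.
Tool frame: the origin (TCP) lies at the centre of the arm's flange, where the gripper is bolted on; the fingertips stand 190 mm ahead of it and the grasp point (between the pads) lies env.grip_point_offset ahead of it (env.grip_point_offset is the distance from the TCP to the grasp point, in mm); z points along the fingers, x is the direction in which the jaws open and shut, and the axes are right-handed (so a half turn about z gives the same grasp; the last joint's range is limited). The gripper opens to 95 mm and grips with 3 to 60 N. Pads are 20 mm wide; open, the fingers measure 119 mm over their backs; the gripper's body (75 mm by 180 mm) begins 59 mm behind the grasp point.
Start: joints at [-1.378, 0.491, 1.559, -0, 1.092, -0.106], TCP at [184.003, -597.3, 404.761] pointing down, gripper open.
Joint ranges: [-3.1, 3.1], [-0.84, 2.19], [0.05, 2.79], [-1.13, 4.28], [0.06, 2.93], [-2.69, 2.69]. Speed limits (rad/s): [2.22, 2.22, 2.79, 3.14, 3.14, 3.14].

## Interface

Orientations are given as [roll, pitch, yaw] about the fixed x, y, z axes, in that order (R = Rz(yaw) Ry(pitch) Rx(roll)).
In Python, from cell import state, read_camera, camera_model, job_done, env gives the robot as it stands.
- The arm moves only by the tool arm_command, never from a script. Its argument "steps" is a list of rows, each a list of 6 numbers: the shift along the tool's x, y, z in cm, then the turn, a rotation vector about the tool's x, y, z in degrees. In form: [[dx, dy, dz, rx, ry, rz], ...]. A call has 1 to 12 rows; each row is the pose to reach, as a shift and turn from the pose commanded when the call began, along the tool's axes at that moment; what a row does not reach only later rows make up. A row lasts 1/12 s, in which the tool goes at most 41.7 mm and 7.16 degrees, less where a joint would pass 70% of its speed; a pose out of reach is approached as far as the arm can. A call with a gripper value outside its range is refused whole. "jaw" is the finger opening in cm, from 0 to 9.51, set as the call begins (left out, the last holds). The fingers move at their own pace and stop on an object; the grip force is fixed at half the most. Time passes only in rows, so rows that repeat a pose let the fingers close. It gives the time, the measured TCP pose, the force and the opening at its end, in the units of the state.
- state(): the state, without advancing time (a new reading comes with each control period).
- read_camera(name): name is "side" or "top" or "wrist"; returns the picture (384x512x3 uint8, red, green, blue); there is no depth.
- camera_model(name): a dict with "K" (3x3 intrinsics, pixels), "xyz" and "rotation" of the camera in the world. Camera axes: x right, y up, looking along -z (the intrinsics and any distortion apply to the point x, -y, -z); pixel columns grow to the right and rows downward; lengths in mm; the calibration is good to about 2 mm. A picture is of the moment at which its call begins: read the wrist's pose just before it. camera_model takes no time and is no camera call; for the wrist camera it gives the pose at the moment of the call.
- job_done(): hands the job in, once; it reports no verdict.
The state is a dict: "t": time; "joints": joint angles; "qvel": joint speeds; "tau": joint torques, N m; "eef_pos": TCP position; "tcp_rot": TCP orientation; "ft_force": force on the tool from outside, world axes, zero at the start; "moment": the same for the moment, N m; "opening": opening from 0.0 (shut) to 1.0 (fully open).
Only numpy, scipy, OpenCV 4.12 (cv2) and the standard library are available. Lean on these libraries where they do the work, as an engineer would, in place of code of your own. Each camera call takes 0.05 s, during which the arm holds its last target. There are 200 camera calls.

## Task

Change over the shaker's load: take the two white bottles out of their pens and stand them upright in the blue tray, and clamp every amber bottle from the bench upright in a pen of its own (any pen), pressing the sprung orange jaw back and slipping the bottle in between jaw and lip, down on the pen floor; leave the red lock pin in its bore until all of this is done. Then draw the lock pin and park it in the side notch, hanging upright with its collar down on the bracket, and only after that push the green start lever fully over. Leave the other things where they are, and finish with all the bottles still in place.

Things in the scene. Friction and masses are not known exactly. Their poses are not given: they have to be found in the camera images.
- shaker: Bench shaker, fixed: white base 170 (its x) by 340 mm (y) under a flat aluminium deck with four pens side by side. Origin on the bench under the base's middle; x points away from the robot (yaw within 0.2 rad), y left, z up. Lock bore and side notch are on its right (-y) side, the start lever on its left. The deck's top (pen floor) is 70 mm above the bench.
- pen1 (a point): Pen 1 (leftmost): where the middle of a clamped bottle's base stands on the pen floor; axes as the shaker's. Near side (-x): steel lip 22 mm high, 6 mm thick, inner face 24 mm from this point. Left and right: dividers 22 mm high, 74 mm apart inside. Far side (+x): the sprung orange jaw, and 68 to 92 mm beyond this point a fixed grey block 40 mm high.
- pen4 (a point): The same point of pen 4 (rightmost), 240 mm to the right (-y) of pen 1; pens 2 and 3 lie evenly between. All four pens are alike.
- jaw1 (a joint): Jaw of pen 1 (all four are alike): m pressed back, away from the robot (+x of the shaker); 0 at rest, 0.022 when it clamps a bottle, at most 0.035. Upright orange plate 52 mm wide, 2 to 56 mm above the pen floor (higher than the lip); its face at rest is 26 mm from the lip's inner face, 2 mm beyond the pen point. Spring: 2.3 N at rest, 5.6 N at 0.022, 7.5 N at 0.035; springs back at once when let go.
- bottle_a_mid (a point): Middle (on the axis, 50 mm above the base) of an amber glass bottle with black cap and white label: body 48 mm across and 66 mm high, narrower neck, cap 40 mm across from 74 to 100 mm above the base; about 0.18 kg, heavy at the bottom; z is its axis. Stands on the bench right of the shaker at the start, or is absent.
- bottle_b_mid (a point): Middle (on the axis, 50 mm above the base) of an amber glass bottle with black cap and white label: body 48 mm across and 66 mm high, narrower neck, cap 40 mm across from 74 to 100 mm above the base; about 0.18 kg, heavy at the bottom; z is its axis. Stands on the bench right of the shaker at the start, or is absent.
- bottle_c_mid (a point): Middle (on the axis, 50 mm above the base) of an amber glass bottle with black cap and white label: body 48 mm across and 66 mm high, narrower neck, cap 40 mm across from 74 to 100 mm above the base; about 0.18 kg, heavy at the bottom; z is its axis. Stands on the bench right of the shaker at the start, or is absent.
- bottle_d_mid (a point): Middle (on the axis, 50 mm above the base) of an amber glass bottle with black cap and white label: body 48 mm across and 66 mm high, narrower neck, cap 40 mm across from 74 to 100 mm above the base; about 0.18 kg, heavy at the bottom; z is its axis. Stands on the bench right of the shaker at the start, or is absent.
- rinse_2_mid (a point): Middle (on the axis, 50 mm above the base) of a white plastic rinse bottle with blue cap and blue band, of the same shape, size and mass as the amber bottles. At the start it stands clamped in pen 2.
- rinse_4_mid (a point): Middle (on the axis, 50 mm above the base) of a white plastic rinse bottle with blue cap and blue band, of the same shape, size and mass as the amber bottles. At the start it stands clamped in pen 4.
- pin_grip (a point): Middle of the red grip (22 mm across, 32 mm high) of the loose steel lock pin, 0.1 kg; z is its axis. Below this point: grip's underside 16 mm, top of the collar (26 mm across) 52 mm, its underside 57 mm, foot of the 10 mm shank 99 mm. At the start it stands in the bore with its collar on the deck's lug.
- bore (a point): Mouth of the vertical lock bore (13 mm square), on top of the lug at the deck's right end, 70 mm above the bench; the shank is 42 mm deep in it. With the pin drawn the deck floats up to 8 mm left and right on light centring springs.
- notch (a point): Middle of the side notch, on top of a flat blue bracket 10 mm thick, 70 mm above the bench; axes as the shaker's. Slot 14 mm wide along y, open to the right (-y) 22 mm from this point, closed 16 mm left of it, free below down to the bench. A parked pin hangs upright, shank through the slot, its collar resting on the bracket.
- start (a joint): Green start lever, 80 mm long, at the shaker's left end: rad. 0 to 0.15 (off) it leans towards the robot (-x of the shaker); 1.0 is fully over, away from the robot (on). It stays where it is left; a light push moves it.
- tray: Blue open tray, fixed, in front of the shaker's left end: 100 mm (its x) by 150 mm (its y), walls 30 mm high and 4 mm thick, floor 4 mm thick; origin at the middle of its underside on the bench, axes along its sides. Two bottles stand in it side by side along y.
- start_tip (a point): Middle of the round knob (26 mm across) at the tip of the start lever; moves with it.
- white_jar: Bystander: a white plastic screw-cap jar, 68 mm across, 70 mm high. Origin at the middle of its underside. To be left alone.
- small_jar: Bystander: a small white plastic screw-cap bottle, 40 mm across, 60 mm high. Origin at the middle of its underside. To be left alone.
- tub: Bystander: a white plastic tub with lid, 80 mm across, 62 mm high. Origin at the middle of its underside. To be left alone.
- spatula: Bystander: a lab spatula about 150 mm long lying flat. Origin at the middle of its underside. To be left alone.
- marker: Bystander: a blue marker pen 120 mm long lying flat. Origin at the middle of its underside. To be left alone.

How it is judged (in metres and radians):
On the way, in this order (a step that is already met when the one before it is completed fails the run):
1. every white bottle stands upright in the tray and every amber bottle present stands clamped upright on the floor of a pen while the lock pin is still in its bore (x of bottle_a_mid in the frame of pen1 between -0.007 and 0.007 m and z of bottle_a_mid in the frame of pen1 between 0.043 and 0.057 m and y of bottle_a_mid in the frame of pen1 between -0.262 and 0.022 m and angle between each of bottle_a_mid, bottle_b_mid, bottle_c_mid, bottle_d_mid's own z axis and vertical below 0.12 rad and x of bottle_b_mid in the frame of pen1 between -0.007 and 0.007 m and z of bottle_b_mid in the frame of pen1 between 0.043 and 0.057 m and y of bottle_b_mid in the frame of pen1 between -0.262 and 0.022 m and x of bottle_c_mid in the frame of pen1 between -0.007 and 0.007 m and z of bottle_c_mid in the frame of pen1 between 0.043 and 0.057 m and y of bottle_c_mid in the frame of pen1 between -0.262 and 0.022 m and x of bottle_d_mid in the frame of pen1 between -0.007 and 0.007 m and z of bottle_d_mid in the frame of pen1 between 0.043 and 0.057 m and y of bottle_d_mid in the frame of pen1 between -0.262 and 0.022 m and x of rinse_2_mid in the frame of tray between -0.055 and 0.055 m and y of rinse_2_mid in the frame of tray between -0.08 and 0.08 m and z of rinse_2_mid in the frame of tray between 0.046 and 0.062 m and angle between each of rinse_2_mid, rinse_4_mid's own z axis and vertical below 0.15 rad and x of rinse_4_mid in the frame of tray between -0.055 and 0.055 m and y of rinse_4_mid in the frame of tray between -0.08 and 0.08 m and z of rinse_4_mid in the frame of tray between 0.046 and 0.062 m and horizontal distance between pin_grip and bore below 0.012 m and z of pin_grip in the frame of bore below 0.065 m and angle between pin_grip's own z axis and vertical below 0.2 rad), for 0.2 s.
2. the lock pin hangs upright in the side notch, collar down on the bracket (x of pin_grip in the frame of notch between -0.008 and 0.008 m and y of pin_grip in the frame of notch between -0.018 and 0.014 m and z of pin_grip in the frame of notch between 0.05 and 0.063 m and angle between pin_grip's own z axis and vertical below 0.12 rad), for 0.2 s.
3. the start lever is pushed over (value of joint start above 0.8 rad), for 0.2 s.
At the end, for the whole second after the job is handed in: Each amber bottle stands upright (0.12 rad) on a pen floor, clamped between jaw and lip (7 mm); each white bottle stands upright (0.15 rad) on the tray floor; the pin hangs upright (0.12 rad) in the notch slot, collar on the bracket (7 mm); the lever is past 0.8 rad (all of step 2 and x of bottle_a_mid in the frame of pen1 between -0.007 and 0.007 m and z of bottle_a_mid in the frame of pen1 between 0.043 and 0.057 m and y of bottle_a_mid in the frame of pen1 between -0.262 and 0.022 m and angle between each of bottle_a_mid, bottle_b_mid, bottle_c_mid, bottle_d_mid's own z axis and vertical below 0.12 rad and x of bottle_b_mid in the frame of pen1 between -0.007 and 0.007 m and z of bottle_b_mid in the frame of pen1 between 0.043 and 0.057 m and y of bottle_b_mid in the frame of pen1 between -0.262 and 0.022 m and x of bottle_c_mid in the frame of pen1 between -0.007 and 0.007 m and z of bottle_c_mid in the frame of pen1 between 0.043 and 0.057 m and y of bottle_c_mid in the frame of pen1 between -0.262 and 0.022 m and x of bottle_d_mid in the frame of pen1 between -0.007 and 0.007 m and z of bottle_d_mid in the frame of pen1 between 0.043 and 0.057 m and y of bottle_d_mid in the frame of pen1 between -0.262 and 0.022 m and x of rinse_2_mid in the frame of tray between -0.055 and 0.055 m and y of rinse_2_mid in the frame of tray between -0.08 and 0.08 m and z of rinse_2_mid in the frame of tray between 0.046 and 0.062 m and angle between each of rinse_2_mid, rinse_4_mid's own z axis and vertical below 0.15 rad and x of rinse_4_mid in the frame of tray between -0.055 and 0.055 m and y of rinse_4_mid in the frame of tray between -0.08 and 0.08 m and z of rinse_4_mid in the frame of tray between 0.046 and 0.062 m and value of joint start above 0.8 rad); the robot touches nothing.
It fails at once if a bystander is moved by more than 6 cm (distance of any of white_jar, small_jar, tub, spatula, marker from where it was at the start of the episode above 0.06 m).
Of bottle_a, bottle_b, bottle_c, bottle_d only 2 to 4 are there at a start; the rules pass over those that are not, and their reading is None.
At some moment in a run one of bottle_a, bottle_b, bottle_c, bottle_d may be knocked a few centimetres aside while the robot is not near it.
It also fails if it takes over 210 s, if anything falls off the work surface, if the arm or the gripper's body presses on something with over 40 N, if the wrist force passes 120 N, or if a joint passes its speed limit or range.

## Working session

There is one attempt and no reset: what is moved stays moved. The work goes in short steps, Python scripts to look and compute and a tool call to move; the robot and the scene stay as the last step left them, time stands still between calls to the robot, and variables do not carry over. Pictures are saved under pics/ and viewed, about 12 in all and at most 16, crops included, and the job is handed in when it is done.

Besides the shell and the picture viewer there is one more tool, called as name(argument=value, ...), one argument or row to a line, values as JSON. arm_command: Moves the arm, as the interface text tells. Its arguments: {"type":"object","properties":{"steps":{"type":"array"},"jaw":{"type":"number"}},"required":["steps"]}

```bash
ls; mkdir -p pics
python3 - <<'E'
from cell import *
import cv2
print(state(), env.grip_point_offset)
for n in ["side","top","wrist"]:
    m=camera_model(n); print(n,m)
    cv2.imwrite(f"pics/{n}0.png",read_camera(n)[:,:,::-1])
E
```

```text
pics
{'t': 0.0, 'joints': array([-1.37757547e+00,  4.91550058e-01,  1.55945537e+00,  3.01224404e-06,
        1.09172404e+00, -1.05613580e-01]), 'qvel': array([-0.00082654,  0.00046328,  0.00029532,  0.00044297, -0.00089537,
       -0.00040025]), 'tau': array([-6.61119229e-04, -6.12654161e+01, -2.58187437e+01,  6.92532677e-02,
        4.81939595e-02, -6.51716505e-05]), 'eef_pos': array([ 184.0103991 , -597.2577089 ,  404.16550023]), 'tcp_rot': array([-3.14147016e+00,  1.13019741e-03, -1.27196321e+00]), 'ft_force': array([ 0.21319806,  0.39859866, -0.85322529]), 'moment': array([-0.02127641, -0.03040144,  0.02739514]), 'opening': 1.0000564898943836} 171.3
side {'K': array([[355.67806216,   0.        , 255.41176658],
       [  0.        , 355.67806216, 191.02849   ],
       [  0.        ,   0.        ,   1.        ]]), 'xyz': array([ 421.00749831, -583.70444079,  610.53033381]), 'rotation': array([ 0.87073452, -0.0010751 , -0.1680818 ])}
top {'K': array([[476.7685911 ,   0.        , 258.24054879],
       [  0.        , 476.7685911 , 188.95180899],
       [  0.        ,   0.        ,   1.        ]]), 'xyz': array([ 423.38328106,  -11.46420696, 1399.35560467]), 'rotation': array([ 7.84725188e-02, -1.54057138e-03, -1.58640679e+00])}
wrist {'K': array([[320.53526347,   0.        , 260.88664231],
       [  0.        , 320.53526347, 190.16734143],
       [  0.        ,   0.        ,   1.        ]]), 'xyz': array([ 248.49918772, -577.92272748,  384.38060962]), 'rotation': array([-2.42978685e-01,  1.06376393e-03, -1.27157283e+00])}
```

View pics/top0.png

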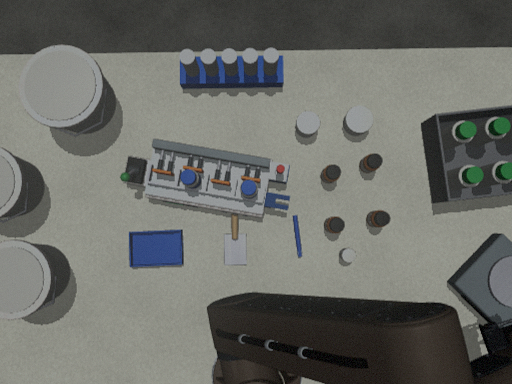

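View pics/side0.png

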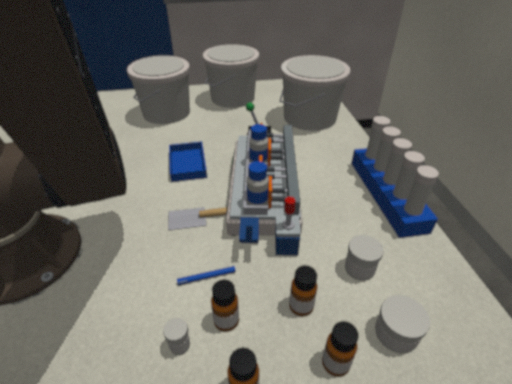

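The top view shows four amber bottles at about (331,174), (372,162), (334,225) and (378,219). The white bottles are at (189,178) and (248,189), the pin at (280,169), the notch at (278,202), the tray at (156,248) and the lever knob at (124,177).

```bash
cat > h.py <<'E'
import numpy as np, cv2
from scipy.spatial.transform import Rotation as R
from cell import *
def ray(m,uv):
    K=m["K"]; u,v=uv
    d=np.array([(u-K[0,2])/K[0,0],-(v-K[1,2])/K[1,1],-1.0])
    return R.from_euler('xyz',m["rotation"]).apply(d)
def at(m,uv,z):
    d=ray(m,uv); o=np.array(m["xyz"]); return o+d*(z-o[2])/d[2]
def proj(m,p):
    c=R.from_euler('xyz',m["rotation"]).inv().apply(np.atleast_2d(p)-m["xyz"])
    return np.c_[m["K"][0,2]+m["K"][0,0]*c[:,0]/-c[:,2], m["K"][1,2]-m["K"][1,1]*c[:,1]/-c[:,2]]
def snap(n,name):
    m=camera_model(n); im=read_camera(n)[:,:,::-1].copy(); cv2.imwrite(f"pics/{name}.png",im); np.save(f"pics/{name}.npy",np.array([m],dtype=object)); return m,im
E
python3 - <<'E'
from h import *
m=camera_model("top")
im=cv2.imread("pics/top0.png")
for n,uv,z in [("w2",(189,178),170),("w4",(248,189),170),("a1",(331,172),100),("a2",(373,160.5),100),("a3",(335,224),100),("a4",(379,218),100),("pin",(280,169),140),("knob",(124,177),100),("trayTL",(130,232),30),("trayTR",(182,230),30),("trayBR",(184,264),30),("trayBL",(131,267),30)]:
    print(n,at(m,uv,z).round())
c=cv2.resize(im[130:275,110:310],None,fx=4,fy=4,interpolation=cv2.INTER_CUBIC); cv2.imwrite("pics/c1.png",c)
E
```

```text
w2 [551. 164. 170.]
w4 [520.  12. 170.]
a1 [ 569. -215.  100.]
a2 [ 599. -332.  100.]
a3 [ 427. -222.  100.]
a4 [ 441. -342.  100.]
pin [575. -74. 140.]
knob [564. 352. 100.]
trayTL [413. 353.  30.]
trayTR [417. 205.  30.]
trayBR [320. 199.  30.]
trayBL [314. 350.  30.]
```

View pics/c1.png

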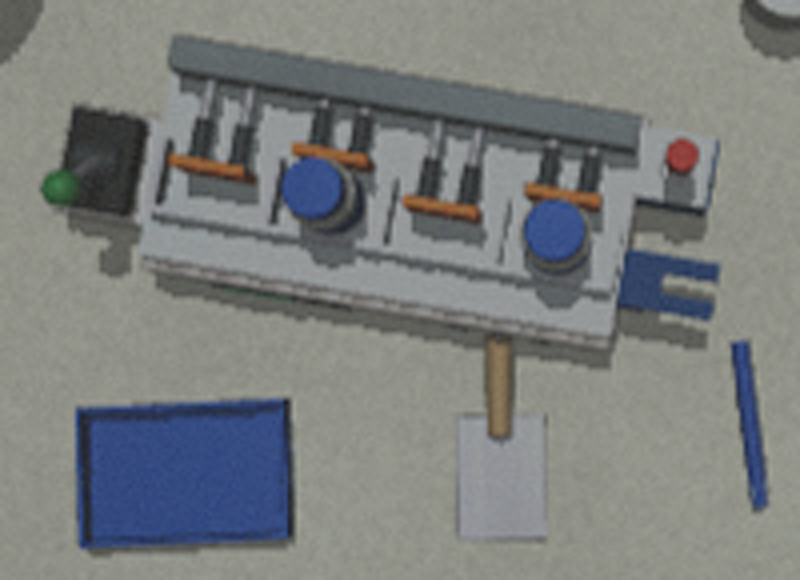

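The crop shows pens running with a slight negative yaw. White caps are at crop (314,187) and (556,231), the pin at (683,155), and the slot from (663,283) to (716,292). I'll move the wrist camera over the shaker to measure it more closely.

```bash
cat >> h.py <<'E'
def go(p,yaw=None):
    "tool-frame delta (cm,deg) from measured pose to TCP p, pointing down, given yaw"
    s=state(); r0=R.from_euler('xyz',s["tcp_rot"]); yaw=s["tcp_rot"][2] if yaw is None else yaw
    d=r0.inv().apply(np.array(p)-s["eef_pos"])/10
    rv=(r0.inv()*R.from_euler('xyz',[np.pi,0,yaw])).as_rotvec(degrees=True)
    print("go",np.r_[d,rv].round(2).tolist(),"t",round(s["t"],2))
E
python3 - <<'E'
from h import *
m=camera_model("top")
f=lambda u,v,z:at(m,(110+u/4,130+v/4),z).round(1)
print(f(314,187,170),f(556,231,170),f(683,155,143),"block",f(175,37,110),f(640,118,110))
print("slot",f(663,283,70),f(716,292,70), f(690,277,70),f(690,293,70))
go([530,110,480],-0.18)
E
```

```text
[554.5 165.3 170. ] [523.5   9.  170. ] [574.9 -75.5 143. ] block [665.4 268.5 110. ] [604.8 -48.3 110. ]
slot [494.1 -63.5  70. ] [ 487.2 -100.4   70. ] [498.  -82.4  70. ] [486.8 -82.2  70. ]
go [-57.41, -53.89, -7.52, -0.03, 0.04, -62.56] t 0.15
```

arm_command(
  steps=[
    [-20,-18,-7.5,0,0,-20],
    [-40,-36,-7.5,0,0,-40],
    [-57.4,-53.9,-7.5,0,0,-63],
    [-57.4,-53.9,-7.5,0,0,-63],
    [-57.4,-53.9,-7.5,0,0,-63],
    [-57.4,-53.9,-7.5,0,0,-63],
    [-57.4,-53.9,-7.5,0,0,-63],
    [-57.4,-53.9,-7.5,0,0,-63],
    [-57.4,-53.9,-7.5,0,0,-63],
    [-57.4,-53.9,-7.5,0,0,-63],
    [-57.4,-53.9,-7.5,0,0,-63],
    [-57.4,-53.9,-7.5,0,0,-63],
  ],
)

```text
t: 1.15
eef_pos: [402.0, -148.8, 455.9]
tcp_rot: [3.141, -0.0, -0.173]
ft_force: [0.9, -1.2, -0.2]
opening: 0.999
```

```bash
python3 -c "
from h import *
go([530,110,480],-0.19)"
```

```text
go [8.17, -27.7, -2.41, 0.01, -0.02, 1.0] t 1.15
```

arm_command(
  steps=[
    [8.2,-27.7,-2.4,0,0,1],
    [8.2,-27.7,-2.4,0,0,1],
    [8.2,-27.7,-2.4,0,0,1],
    [8.2,-27.7,-2.4,0,0,1],
    [8.2,-27.7,-2.4,0,0,1],
    [8.2,-27.7,-2.4,0,0,1],
    [8.2,-27.7,-2.4,0,0,1],
    [8.2,-27.7,-2.4,0,0,1],
    [8.2,-27.7,-2.4,0,0,1],
    [8.2,-27.7,-2.4,0,0,1],
    [8.2,-27.7,-2.4,0,0,1],
  ],
)

```text
t: 2.07
eef_pos: [529.7, 107.1, 479.5]
tcp_rot: [3.141, 0.0, -0.191]
ft_force: [-0.8, -0.6, 0.1]
opening: 1.004
```

```bash
python3 -c "
from h import *
print(state()['eef_pos'],state()['tcp_rot'])
m,im=snap('wrist','w1'); print(m)
cv2.imwrite('pics/w1b.png',cv2.resize(im,None,fx=1.56,fy=1.56,interpolation=cv2.INTER_CUBIC))"
```

```text
[529.66316153 107.09168409 479.46917319] [ 3.14120210e+00  4.60720886e-04 -1.90794226e-01]
{'K': array([[320.53526347,   0.        , 260.88664231],
       [  0.        , 320.53526347, 190.16734143],
       [  0.        ,   0.        ,   1.        ]]), 'xyz': array([542.7063056 , 172.58357196, 459.59840813]), 'rotation': array([-0.24322033,  0.00076741, -0.19041248])}
```

View pics/w1b.png

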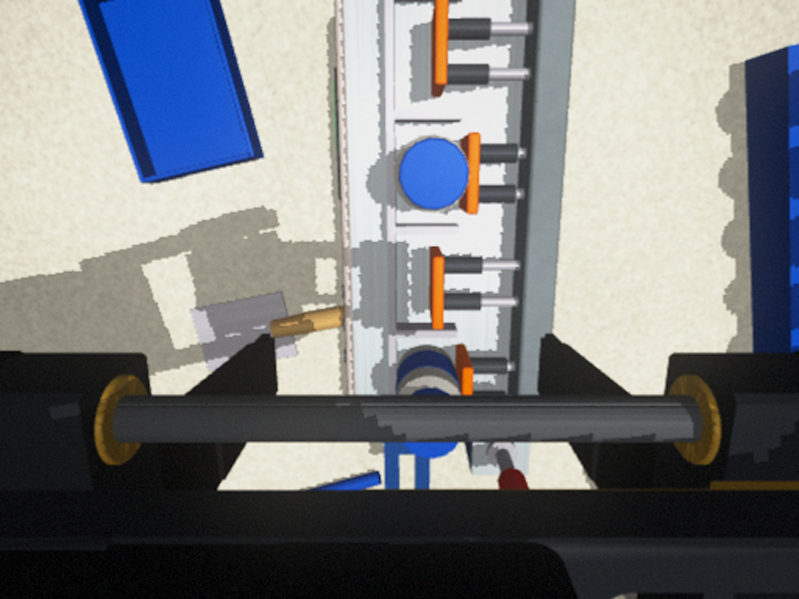

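The wrist view is aligned with the shaker. The pen 2 cap is at view (433,173), the lip's inner edge at about x=395, the resting jaw faces at about x=433, and a tray corner at (262,157).

Run:
```python
from h import *
m=np.load("pics/w1.npy",allow_pickle=True)[0]; im=cv2.imread("pics/w1.png")
b,g,r=[im[:,:,i].astype(int) for i in range(3)]
mask=((b>120)&(r<100)&(b-r>80)).astype(np.uint8); n,l,st,c=cv2.connectedComponentsWithStats(mask)
for i in range(1,n):
    if st[i,4]>300: print(st[i],c[i].round(1))
    if st[i,4]>300 and abs(c[i][0]-277)<8 and abs(c[i][1]-111)<8:
        (x,y),rad=cv2.minEnclosingCircle(np.argwhere(l==i)[:,::-1].astype(np.float32)); print("circ",x,y,rad, at(m,(x,y),170), at(m,c[i],170))
f=lambda u,v,z:at(m,(u/1.5605,v/1.56),z).round(1)
th=-0.19; ex=np.array([np.cos(th),np.sin(th)]); ey=np.array([-np.sin(th),np.cos(th)])
def sh(p): return round(p[:2]@ex,1),round(p[:2]@ey,1)
for n,p in dict(lipT=f(397,30,92),lip2=f(396,173,92),lipB=f(395,320,92),jaw1=f(432,30,126),jaw3=f(432,280,126),div12=f(430,121,92),div23=f(428,224,92),div34=f(428,328,92),blockT=f(540,30,110),blockB=f(519,320,110),trayc=f(262,157,30),traytl=f(80,0,30),traybl=f(143,182,30),capw2=f(433,173,170)).items(): print(n,p,sh(p))
mt=camera_model("top"); g=lambda u,v,z:at(mt,(110+u/4,130+v/4),z)
for p in [g(314,187,170),g(556,231,170),g(683,155,143),g(663,283,70),g(716,292,70),g(690,285,70)]: print("top",sh(p))
```

```text
[  50    0  113  117 7876] [112.3  53.4]
[ 256   89   44   45 1572] [277.7 110.9]
circ 277.9696044921875 110.99171447753906 22.803625106811523 [557.14259226 169.48924501 170.        ] [556.88478489 169.62607469 170.        ]
[247 283  46  30 700] [265.  294.3]
lipT [553.3 264.8  92. ] (np.float64(493.3), np.float64(364.5))
lip2 [534.6 173.9  92. ] (np.float64(492.1), np.float64(271.7))
lipB [512.6  66.7  92. ] (np.float64(490.8), np.float64(162.3))
jaw1 [573.2 252.3 126. ] (np.float64(515.2), np.float64(356.0))
jaw3 [545.7  99.6 126. ] (np.float64(517.1), np.float64(200.9))
div12 [564.7 203.9  92. ] (np.float64(516.0), np.float64(306.9))
div23 [550.5 133.9  92. ] (np.float64(515.3), np.float64(235.5))
div34 [536.2  55.6  92. ] (np.float64(516.1), np.float64(155.9))
blockT [642.1 243.1 110. ] (np.float64(584.6), np.float64(360.0))
blockB [602.7  54.8 110. ] (np.float64(581.5), np.float64(167.6))
trayc [426.8 207.7  30. ] (np.float64(379.9), np.float64(284.6))
traytl [319.  347.4  30. ] (np.float64(247.6), np.float64(401.4))
traybl [323.7 207.   30. ] (np.float64(278.8), np.float64(264.4))
capw2 [556.7 169.7 170. ] (np.float64(514.6), np.float64(271.8))
top (np.float64(513.3), np.float64(267.1))
top (np.float64(512.4), np.float64(107.7))
top (np.float64(578.9), np.float64(34.5))
top (np.float64(497.2), np.float64(31.0))
top (np.float64(497.4), np.float64(-6.5))
top (np.float64(499.1), np.float64(12.2))
```

```bash
cat >> h.py <<'E'
TH=-0.19; EX=np.array([np.cos(TH),np.sin(TH)]); EY=np.array([-np.sin(TH),np.cos(TH)])
def W(x,y,gz): "shaker-aligned coords + grasp height -> TCP"; return np.r_[EX*x+EY*y, gz+171.3]
E
python3 -c "
from h import *
go(W(515,271,156),TH)"
```

```text
go [1.5, -6.6, 15.23, 0.01, 0.01, -0.08] t 2.12
```

arm_command(
  steps=[
    [1.5,-6.6,0,0,0,0],
    [1.5,-6.6,0,0,0,0],
    [1.5,-6.6,4,0,0,0],
    [1.5,-6.6,8,0,0,0],
    [1.5,-6.6,11,0,0,0],
    [1.5,-6.6,13,0,0,0],
    [1.5,-6.6,14.5,0,0,0],
    [1.5,-6.6,15.2,0,0,0],
    [1.5,-6.6,15.2,0,0,0],
    [1.5,-6.6,15.2,0,0,0],
  ],
)

```text
t: 2.95
eef_pos: [557.4, 169.3, 328.2]
tcp_rot: [-3.142, -0.0, -0.191]
ft_force: [-0.0, -0.1, 0.6]
opening: 0.999
```

arm_command(
  steps=[
    [0,0,0,0,0,0],
    [0,0,0,0,0,0],
    [0,0,0,0,0,0],
    [0,0,0,0,0,0],
    [0,0,0,0,0,0],
    [0,0,0,0,0,0],
    [0,0,0,0,0,0],
    [0,0,0,0,0,0],
  ],
  jaw=0,
)

```text
t: 3.62
eef_pos: [557.2, 169.9, 327.6]
tcp_rot: [3.141, 0.0, -0.19]
ft_force: [0.3, 0.1, -0.5]
opening: 0.498
```

arm_command(
  steps=[
    [0,0,0,0,0,0],
    [0,0,0,0,0,0],
    [0,0,0,0,0,0],
    [0,0,0,0,0,0],
  ],
)

```text
t: 3.95
eef_pos: [557.1, 170.0, 327.6]
tcp_rot: [3.141, 0.0, -0.19]
ft_force: [-1.8, -0.3, 1.2]
opening: 0.418
```

arm_command(
  steps=[
    [0,0,0,0,0,0],
    [0,0,0,0,0,0],
  ],
)

```text
t: 4.12
eef_pos: [557.1, 169.9, 327.6]
tcp_rot: [3.141, 0.0, -0.19]
ft_force: [-2.4, 1.4, 1.3]
opening: 0.418
```

```bash
python3 -c "
from h import *
go([368,313,262.5],TH)"
```

```text
go [-21.27, -10.48, 6.51, 0.01, 0.02, 0.01] t 4.12
```

arm_command(
  steps=[
    [0,0,-1,0,0,0],
    [0,0,-3,0,0,0],
    [0,0,-6,0,0,0],
    [0,0,-8,0,0,0],
    [0,0,-9,0,0,0],
    [0,0,-9,0,0,0],
    [0,0,-9,0,0,0],
  ],
)

```text
t: 4.7
eef_pos: [557.0, 169.8, 417.4]
tcp_rot: [3.142, -0.0, -0.19]
ft_force: [-0.5, -0.3, -2.8]
opening: 0.418
```

arm_command(
  steps=[
    [-3.5,-1.7,0,0,0,0],
    [-7,-3.5,0,0,0,0],
    [-10.6,-5.2,0,0,0,0],
    [-14,-7,0,0,0,0],
    [-18,-8.9,0,0,0,0],
    [-21.3,-10.5,0,0,0,0],
    [-21.3,-10.5,3,0,0,0],
    [-21.3,-10.5,7,0,0,0],
    [-21.3,-10.5,10,0,0,0],
    [-21.3,-10.5,13,0,0,0],
    [-21.3,-10.5,14,0,0,0],
    [-21.3,-10.5,14,0,0,0],
  ],
)

```text
t: 5.7
eef_pos: [367.2, 312.8, 274.1]
tcp_rot: [3.137, 0.005, -0.19]
ft_force: [-0.6, 0.1, -2.2]
opening: 0.414
```

```bash
python3 -c "
from h import *
go([368,313,262.5],TH)
m,im=snap('top','t2'); m2,im2=snap('wrist','w2')
a=cv2.resize(im[150:300,90:320],(800,522)); cv2.imwrite('pics/t2c.png',a)"
```

```text
go [0.08, -0.04, 1.16, 0.28, 0.29, 0.01] t 5.7
```

View pics/w2.png

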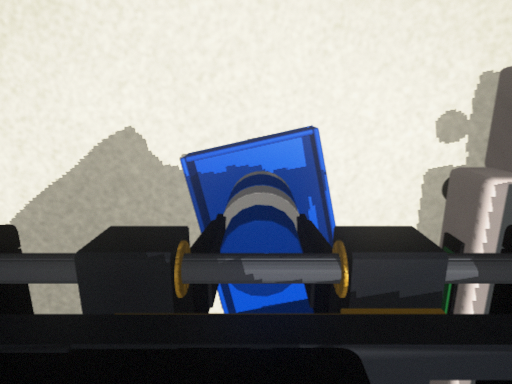

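The bottle hangs inside the tray, whose left-edge corners are at (182,157) and (317,128).

Run:
```python
from h import *
m=np.load("pics/w2.npy",allow_pickle=True)[0]
a=at(m,(182,157),30);b=at(m,(318,128),30);print(a,b,np.linalg.norm(a-b))
d=(b-a)/np.linalg.norm(b-a); n=np.array([d[1],-d[0],0]); c=(a+b)/2+n*75; print("centre",c,"yaw",np.arctan2(d[1],d[0])); print("spots",c-n*33,c+n*33)
```

```text
[318.78394691 357.29212781  30.        ] [416.26581027 359.17266132  30.        ] 97.5000004636707
centre [368.97144281 283.24634618  30.        ] yaw 0.019288719060244246
spots [368.33495455 316.24020747  30.        ] [369.60793107 250.25248489  30.        ]
```

arm_command(
  steps=[
    [0,-0.3,0.5,0,0,0],
    [0,-0.3,0.9,0,0,0],
    [0,-0.3,1.2,0,0,0],
    [0,-0.3,1.2,0,0,0],
    [0,-0.3,1.2,0,0,0],
  ],
)

```text
t: 6.22
eef_pos: [368.4, 316.2, 265.7]
tcp_rot: [-3.142, -0.0, -0.19]
ft_force: [-0.7, -0.4, -2.1]
opening: 0.414
```

arm_command(
  steps=[
    [0,0,0,0,0,0],
    [0,0,0,0,0,0],
    [0,0,0,0,0,0],
    [0,0,0,0,0,0],
    [0,0,-3,0,0,0],
    [0,0,-7,0,0,0],
    [0,0,-11,0,0,0],
    [0,0,-15,0,0,0],
    [0,0,-18,0,0,0],
    [0,0,-18,0,0,0],
    [0,0,-18,0,0,0],
  ],
  jaw=7,
)

```text
t: 7.13
eef_pos: [368.1, 316.0, 447.0]
tcp_rot: [-3.139, -0.003, -0.19]
ft_force: [-0.8, 0.5, -0.1]
opening: 0.736
```

```bash
python3 -c "
from h import *
go(W(515,111,156),TH)"
```

```text
go [21.28, 26.92, 11.96, -0.14, -0.15, 0.01] t 7.13
```

arm_command(
  steps=[
    [3,4,0,0,0,0],
    [6,8,0,0,0,0],
    [9,12,0,0,0,0],
    [12,15,0,0,0,0],
    [15,19,0,0,0,0],
    [18,23,0,0,0,0],
    [21.3,26.9,0,0,0,0],
    [21.3,26.9,0,0,0,0],
    [21.3,26.9,3.5,0,0,0],
    [21.3,26.9,7,0,0,0],
    [21.3,26.9,10,0,0,0],
    [21.3,26.9,12,0,0,0],
  ],
)

```text
t: 8.13
eef_pos: [526.0, 11.3, 321.4]
tcp_rot: [3.141, 0.005, -0.191]
ft_force: [0.1, -0.2, -0.7]
opening: 0.735
```

arm_command(
  steps=[
    [0,0,0,0,0,0],
    [0,0,0,0,0,0],
    [0,0,0,0,0,0],
    [0,0,0,0,0,0],
    [0,0,0,0,0,0],
    [0,0,0,0,0,0],
    [0,0,0,0,0,0],
    [0,0,0,0,0,0],
  ],
  jaw=0,
)

```text
t: 8.8
eef_pos: [526.7, 11.9, 326.7]
tcp_rot: [-3.142, -0.001, -0.19]
ft_force: [-3.9, 1.3, 7.6]
opening: 0.415
```

arm_command(
  steps=[
    [0,0,-1,0,0,0],
    [0,0,-3,0,0,0],
    [0,0,-6,0,0,0],
    [0,0,-9,0,0,0],
    [0,0,-11,0,0,0],
    [0,0,-11,0,0,0],
    [0,0,-11,0,0,0],
  ],
)

```text
t: 9.38
eef_pos: [526.4, 11.9, 436.6]
tcp_rot: [-3.142, -0.002, -0.19]
ft_force: [0.0, -0.3, -2.8]
opening: 0.418
```

```bash
python3 -c "
from h import *
go([369.5,250,261],TH)"
```

```text
go [-19.94, -20.42, 17.52, -0.0, -0.12, 0.01] t 9.38
```

arm_command(
  steps=[
    [-3,-3,0,0,0,0],
    [-6,-6,0,0,0,0],
    [-9,-9,0,0,0,0],
    [-12,-12,0,0,0,0],
    [-15,-15,0,0,0,0],
    [-18,-18,0,0,0,0],
    [-19.9,-20.4,0,0,0,0],
    [-19.9,-20.4,0,0,0,0],
    [-19.9,-20.4,4,0,0,0],
    [-19.9,-20.4,8,0,0,0],
    [-19.9,-20.4,11,0,0,0],
    [-19.9,-20.4,13,0,0,0],
  ],
)

```text
t: 10.38
eef_pos: [369.0, 249.2, 302.1]
tcp_rot: [3.139, 0.004, -0.19]
ft_force: [0.4, 0.7, -1.8]
opening: 0.412
```

arm_command(
  steps=[
    [0,0,1.5,0,0,0],
    [0,0,3,0,0,0],
    [0,0,4,0,0,0],
    [0,0,4.3,0,0,0],
    [0,0,4.5,0,0,0],
    [0,0,4.5,0,0,0],
    [0,0,4.5,0,0,0],
  ],
)

```text
t: 10.97
eef_pos: [369.4, 249.3, 260.7]
tcp_rot: [3.14, 0.002, -0.19]
ft_force: [-3.8, -1.8, 9.6]
opening: 0.417
```

arm_command(
  steps=[
    [0,0,0,0,0,0],
    [0,0,0,0,0,0],
    [0,0,0,0,0,0],
    [0,0,0,0,0,0],
    [0,0,-3,0,0,0],
    [0,0,-7,0,0,0],
    [0,0,-11,0,0,0],
    [0,0,-15,0,0,0],
    [0,0,-20,0,0,0],
    [0,0,-20,0,0,0],
    [0,0,-20,0,0,0],
  ],
  jaw=7,
)

```text
t: 11.88
eef_pos: [369.7, 249.7, 463.0]
tcp_rot: [-3.138, -0.005, -0.19]
ft_force: [-0.2, -1.1, -0.8]
opening: 0.736
```

```bash
python3 -c "
from h import *
m,im=snap('top','t3'); 
for uv in [(331,172),(373,160.5),(335,224),(379,218)]: print(at(m,uv,100))
im=cv2.resize(im[140:280,110:400],(800,386),interpolation=cv2.INTER_CUBIC); cv2.imwrite('pics/t3c.png',im)"
```

```text
[ 569.04385884 -215.27607773  100.        ]
[ 599.03725059 -331.56835013  100.        ]
[ 426.7123982  -222.23091889  100.        ]
[ 441.12521537 -342.4642346   100.        ]
```

View pics/t3c.png

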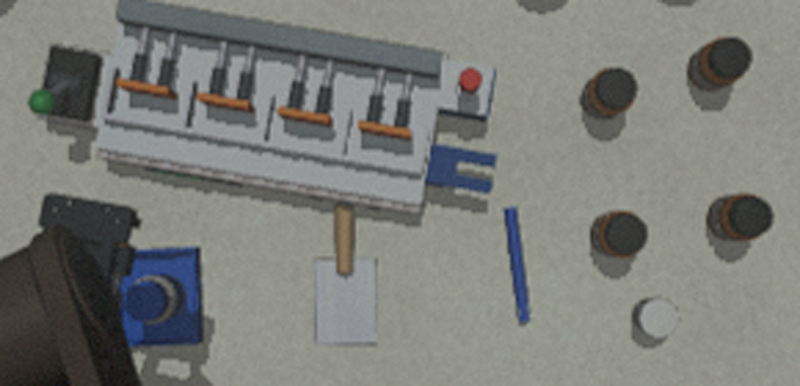

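The tray holds the white bottles, all four pens are empty, and the four ambers stand at crop (612,85), (730,56), (623,232) and (748,215), unmoved.

```bash
cat >> h.py <<'E'
def caps(im,m):
    g=cv2.GaussianBlur(cv2.cvtColor(im,cv2.COLOR_BGR2GRAY),(3,3),0)
    mk=np.zeros_like(g); mk[140:260,300:410]=(g[140:260,300:410]<55)*1
    n,l,st,c=cv2.connectedComponentsWithStats(mk)
    return [(c[i].round(1).tolist(),int(st[i,4]),(at(m,c[i],100)+[2,2,0]).round(1)[:2].tolist()) for i in range(1,n) if st[i,4]>60]
E
python3 -c "
from h import *
m=np.load('pics/t3.npy',allow_pickle=True)[0]; c=caps(cv2.imread('pics/t3.png'),m)
for q in c: print(q)
q=min(c,key=lambda q:np.hypot(q[0][0]-332,q[0][1]-171))
go(q[2]+[258],TH)"
```

```text
([373.2, 161.3], 152, [598.9, -330.1])
([380.7, 218.4], 167, [441.8, -344.9])
([335.4, 225.5], 76, [424.7, -221.3])
go [33.42, 52.62, 20.28, -0.06, -0.09, 0.0] t 11.93
```

```bash
python3 -c "
from h import *
go([574,-215,257.5],TH)
m=camera_model('top')
for uv in [(331.8,170.8),(374.6,160.3),(335.8,224.1),(381.2,217.9)]: print(at(m,uv,100)+[2,2,0])"
```

```text
go [28.81, 41.79, 20.34, -0.06, -0.09, 0.0] t 11.93
[ 574.31953161 -215.5617205   100.        ]
[ 601.52316063 -333.98501719  100.        ]
[ 428.40740317 -222.39848174  100.        ]
[ 443.30347445 -346.46354206  100.        ]
```

arm_command(
  steps=[
    [2,3,0,0,0,0],
    [4.2,6,0,0,0,0],
    [6.3,9.2,0,0,0,0],
    [8.4,12.3,0,0,0,0],
    [10.5,15.4,0,0,0,0],
    [12.8,18.5,0,0,0,0],
    [15,21.7,0,0,0,0],
    [17,24.7,0,0,0,0],
    [19,27.6,0,0,0,0],
    [21.2,30.7,0,0,0,0],
    [23.3,33.8,0,0,0,0],
    [25.4,36.8,0,0,0,0],
  ],
  jaw=9.5,
)

```text
t: 12.93
eef_pos: [550.4, -161.8, 457.7]
tcp_rot: [-3.141, 0.004, -0.19]
ft_force: [-0.2, 0.3, -0.1]
opening: 1.001
```

arm_command(
  steps=[
    [2,3,0,0,0,0],
    [3.4,5,3,0,0,0],
    [3.4,5,6,0,0,0],
    [3.4,5,6,0,0,0],
    [3.4,5,6,0,0,0],
  ],
)

```text
t: 13.35
eef_pos: [573.8, -215.2, 397.7]
tcp_rot: [-3.14, 0.006, -0.19]
ft_force: [-0.2, -0.6, 0.5]
opening: 0.998
```

```bash
python3 -c "
from h import *
go([574,-215,257.5],TH)
snap('wrist','w4')"
```

```text
go [0.1, 0.0, 14.02, -0.1, 0.35, -0.01] t 13.35
```

View pics/w4.png

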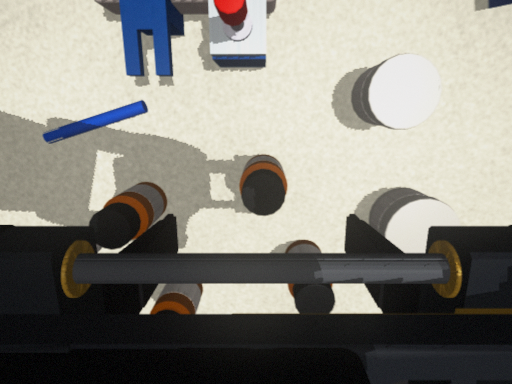

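This is a good view: bottle a1's cap is at (264,193), the notch slot runs from about (148,30) to (149,75), and the pin collar is at about (238,25).

Run:
```python
from h import *
m=np.load("pics/w4.npy",allow_pickle=True)[0]; im=cv2.imread("pics/w4.png")
c=at(m,(264,192.5),100); print("a1",c)
sh=lambda p:(round(float(p[:2]@EX),1),round(float(p[:2]@EY),1))
print("a3",at(m,(113,225),100))
go([c[0],c[1],257.5],TH)
# slot profile
for v in (20,28,36,44,52,60,68): print(v,im[v,118:180,0].tolist() if v in(28,60) else '')
print(im[10:90,148].tolist()[::4])
for q in [(142,60),(155,60),(148,30),(148,76),(131,76),(165,76)]: print(q,sh(at(m,q,70)))
print("collar",sh(at(m,(238,24),75)))
```

```text
a1 [ 574.35835321 -219.04941407  100.        ]
a3 [ 432.05723276 -223.3615702   100.        ]
go [0.15, 0.42, 14.24, -0.04, 0.14, 0.02] t 13.4
20 
28 [203, 204, 207, 188, 155, 143, 140, 139, 142, 140, 141, 141, 142, 140, 140, 145, 141, 142, 142, 135, 131, 132, 128, 133, 129, 131, 134, 131, 132, 132, 130, 131, 130, 129, 139, 142, 142, 142, 142, 143, 142, 141, 144, 146, 144, 143, 147, 145, 137, 92, 57, 59, 55, 52, 47, 47, 48, 46, 43, 57, 59, 60]
36 
44 
52 
60 [213, 210, 208, 207, 207, 206, 192, 160, 147, 143, 145, 144, 145, 146, 147, 145, 145, 146, 146, 149, 145, 104, 64, 62, 65, 105, 128, 127, 127, 175, 206, 213, 217, 218, 215, 210, 195, 161, 147, 146, 148, 146, 147, 149, 147, 150, 149, 149, 147, 149, 145, 100, 62, 73, 168, 212, 216, 214, 212, 209, 210, 208]
68 
[[138, 71, 27], [143, 73, 30], [145, 75, 33], [145, 73, 33], [141, 72, 31], [44, 27, 20], [55, 41, 34], [129, 144, 147], [124, 135, 141], [125, 138, 142], [199, 218, 223], [211, 228, 230], [204, 223, 227], [190, 209, 212], [212, 229, 231], [186, 205, 209], [130, 143, 145], [179, 198, 202], [126, 141, 144], [209, 227, 229]]
(142, 60) (495.2, 8.8)
(155, 60) (506.9, 8.8)
(148, 30) (502.7, 33.6)
(148, 76) (499.5, -4.8)
(131, 76) (483.9, -4.8)
(165, 76) (515.0, -4.8)
collar (582.7, 37.1)
```

arm_command(
  steps=[
    [0.2,0.4,3.5,0,0,0],
    [0.2,0.4,7,0,0,0],
    [0.2,0.4,10,0,0,0],
    [0.2,0.4,12.5,0,0,0],
    [0.2,0.4,14.2,0,0,0],
    [0.2,0.4,14.2,0,0,0],
    [0.2,0.4,14.2,0,0,0],
  ],
)

```text
t: 13.98
eef_pos: [575.5, -218.9, 259.7]
tcp_rot: [3.141, -0.001, -0.189]
ft_force: [-0.7, -0.1, -0.0]
opening: 1.002
```

arm_command(
  steps=[
    [0,0,0,0,0,0],
    [0,0,0,0,0,0],
    [0,0,0,0,0,0],
    [0,0,0,0,0,0],
    [0,0,0,0,0,0],
    [0,0,0,0,0,0],
    [0,0,0,0,0,0],
    [0,0,0,0,0,0],
    [0,0,0,0,0,0],
    [0,0,0,0,0,0],
    [0,0,0,0,0,0],
    [0,0,0,0,0,0],
  ],
  jaw=0,
)

```text
t: 14.98
eef_pos: [575.0, -219.4, 258.5]
tcp_rot: [3.142, 0.0, -0.19]
ft_force: [-1.3, -0.2, 0.2]
opening: 0.416
```

arm_command(
  steps=[
    [0,0,-2,0,0,0],
    [0,0,-5,0,0,0],
    [0,0,-9,0,0,0],
    [0,0,-13,0,0,0],
    [0,0,-17,0,0,0],
    [0,0,-20,0,0,0],
    [0,0,-20,0,0,0],
    [0,0,-20,0,0,0],
  ],
)

```text
t: 15.65
eef_pos: [574.8, -219.3, 459.9]
tcp_rot: [3.141, -0.003, -0.19]
ft_force: [-0.3, 0.3, -3.3]
opening: 0.417
```

```bash
python3 -c "
from h import *
go(W(478,351,184),TH)
go(W(520,351,184),TH)"
```

```text
go [-12.81, -45.79, 10.39, 0.05, -0.16, 0.0] t 15.65
go [-8.61, -45.79, 10.4, 0.05, -0.16, 0.0] t 15.65
```

arm_command(
  steps=[
    [-1.1,-4,0,0,0,0],
    [-2.2,-8,0,0,0,0],
    [-3.4,-12,0,0,0,0],
    [-4.5,-16,0,0,0,0],
    [-5.6,-20,0,0,0,0],
    [-6.7,-24,0,0,0,0],
    [-7.8,-28,0,0,0,0],
    [-8.9,-32,0,0,0,0],
    [-10,-36,0,0,0,0],
    [-11.2,-40,0,0,0,0],
    [-12.3,-44,0,0,0,0],
    [-12.8,-45.8,0,0,0,0],
  ],
)

```text
t: 16.65
eef_pos: [534.8, 258.5, 456.3]
tcp_rot: [3.141, 0.003, -0.188]
ft_force: [-0.1, -0.3, -1.2]
opening: 0.415
```

arm_command(
  steps=[
    [0,0,3,0,0,0],
    [0,0,6,0,0,0],
    [0,0,9,0,0,0],
    [0,0,10.3,0,0,0],
    [0,0,10.3,0,0,0],
    [0,0,10.3,0,0,0],
    [1.4,0,10.3,0,0,0],
    [2.4,0,10.3,0,0,0],
    [3.4,0,10.3,0,0,0],
    [4.3,0,10.3,0,0,0],
    [4.3,0,10.3,0,0,0],
    [4.3,0,10.3,0,0,0],
  ],
)

```text
t: 17.65
eef_pos: [578.0, 246.2, 355.5]
tcp_rot: [3.141, 0.002, -0.191]
ft_force: [-6.1, 2.9, -0.5]
opening: 0.413
```

```bash
python3 -c "
from h import *
go(W(520,351,328.5-171.3),TH); print(state()['ft_force'])
m,im=snap('wrist','w5')"
```

```text
go [-0.1, -0.01, 2.7, 0.02, 0.1, -0.03] t 17.65
[-6.13094524  2.86719885 -0.47465665]
```

View pics/w5.png

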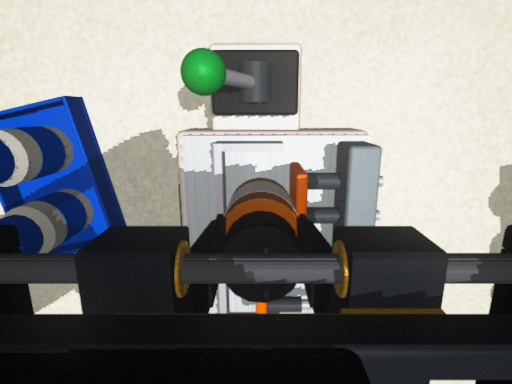

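The jaw of pen 1 is pressed back (6.7 N) with the bottle between it and the lip. Both white bottles stand in the tray, and the lever knob is at (204,72).

arm_command(
  steps=[
    [0,0,1,0,0,0],
    [0,0,1.8,0,0,0],
    [0,0,2.4,0,0,0],
    [0,0,2.6,0,0,0],
    [0,0,2.7,0,0,0],
    [-0.3,0,2.7,0,0,0],
    [-0.4,0,2.7,0,0,0],
    [-0.4,0,2.7,0,0,0],
  ],
)

```text
t: 18.37
eef_pos: [573.3, 247.2, 328.3]
tcp_rot: [3.141, 0.002, -0.19]
ft_force: [-5.5, 1.2, -3.4]
opening: 0.417
```

arm_command(
  steps=[
    [0,0,0,0,0,0],
    [0,0,0,0,0,0],
    [0,0,0,0,0,0],
    [0,0,0,0,0,0],
    [0,0,-3,0,0,0],
    [0,0,-7,0,0,0],
    [0,0,-11,0,0,0],
    [0,0,-14,0,0,0],
    [0,0,-14,0,0,0],
    [0,0,-14,0,0,0],
  ],
  jaw=7,
)

```text
t: 19.2
eef_pos: [573.9, 247.0, 470.4]
tcp_rot: [-3.14, -0.004, -0.19]
ft_force: [-0.6, 0.8, -0.8]
opening: 0.738
```

```bash
python3 -c "
from h import *
go([602,-337,397.7],TH); print(state()['ft_force'])
m,im=snap('wrist','w6'); m,im=snap('top','t6')
print(caps(im,m))"
```

```text
go [13.76, 56.83, 7.23, -0.1, -0.22, 0.0] t 19.2
[-0.641427    0.84795307 -0.79409871]
[]
```

View pics/w6.png

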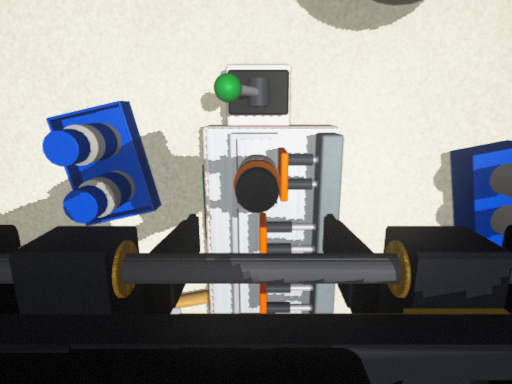

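Pen 1 holds the amber bottle upright, and both white bottles stand in the tray. Next is bottle a2.

```bash
cat >> h.py <<'E'
def wcap(m,im,xy,z=100):
    "dark cap nearest the expected spot in a wrist picture"
    u,v=proj(m,[xy[0],xy[1],z])[0]; g=im.max(2); mk=((g<70)*1).astype(np.uint8); mk[224:]=0
    n,l,st,c=cv2.connectedComponentsWithStats(mk); out=[]
    for i in range(1,n):
        if 400<st[i,4]<3500 and abs(c[i][0]-u)<80:
            (x,y),r=cv2.minEnclosingCircle(np.argwhere(l==i)[:,::-1].astype(np.float32))
            out.append((round(x,1),round(y,1),round(r,1),st[i,4],at(m,(x,y),z)[:2].round(1).tolist(),at(m,c[i],z)[:2].round(1).tolist()))
    print("exp",u.round(),v.round()); [print(o) for o in out]
E
python3 - <<'E'
from h import *
m=np.load("pics/w4.npy",allow_pickle=True)[0]; im=cv2.imread("pics/w4.png"); wcap(m,im,(574,-219))
t=cv2.imread("pics/t6.png").max(2); t3=cv2.imread("pics/t3.png").max(2)
for q in [(332,171),(374,160),(336,224),(381,218)]: print(t[q[1],q[0]-3:q[0]+4],t3[q[1],q[0]-3:q[0]+4])
E
```

```text
exp 264.0 193.0
(263.0, 191.6, 22.8, np.int32(1540), [573.6, -218.0], [573.4, -218.2])
[159 159 158 161 165 164 157] [61 57 58 57 58 56 55]
[56 68 64 61 63 60 62] [56 54 56 51 51 49 51]
[64 63 63 66 65 66 61] [61 56 61 60 54 57 57]
[60 55 62 58 62 59 60] [52 56 54 49 53 52 46]
```

arm_command(
  steps=[
    [1,4,0,0,0,0],
    [2,8,0,0,0,0],
    [3,12,0,0,0,0],
    [4,16,0,0,0,0],
    [5,20,0,0,0,0],
    [6,24,0,0,0,0],
    [7,28,0,0,0,0],
    [8,32,0,0,0,0],
    [9,36,0,0,0,0],
    [10,40,0,0,0,0],
    [11,44,0,0,0,0],
    [12,48,0,0,0,0],
  ],
  jaw=9.5,
)

```text
t: 20.3
eef_pos: [601.2, -249.2, 466.8]
tcp_rot: [-3.141, 0.002, -0.19]
ft_force: [0.8, 1.3, 0.0]
opening: 0.999
```

arm_command(
  steps=[
    [1,4,2,0,0,0],
    [1.8,7,4,0,0,0],
    [1.8,8.8,6,0,0,0],
    [1.8,8.8,7,0,0,0],
    [1.8,8.8,7,0,0,0],
    [1.8,8.8,7,0,0,0],
  ],
)

```text
t: 20.8
eef_pos: [602.6, -336.0, 397.7]
tcp_rot: [-3.141, 0.002, -0.19]
ft_force: [0.6, -0.2, 0.4]
opening: 1.0
```

```bash
python3 -c "
from h import *
m,im=snap('wrist','w7'); wcap(m,im,(602,-337)); go([602,-337,258],TH)"
```

```text
exp 261.0 189.0
(260.6, 185.3, 22.8, np.int32(1560), [602.6, -333.3], [602.6, -333.5])
go [-0.05, 0.15, 14.1, -0.01, -0.0, 0.06] t 20.85
```

arm_command(
  steps=[
    [0,-0.2,3.5,0,0,0],
    [0,-0.2,7,0,0,0],
    [0,-0.2,10,0,0,0],
    [0,-0.2,12.5,0,0,0],
    [0,-0.2,14,0,0,0],
    [0,-0.2,14,0,0,0],
    [0,-0.2,14,0,0,0],
  ],
)

```text
t: 21.43
eef_pos: [603.4, -333.8, 259.7]
tcp_rot: [3.141, -0.001, -0.189]
ft_force: [-0.4, 0.2, 1.0]
opening: 0.999
```

arm_command(
  steps=[
    [0,0,0,0,0,0],
    [0,0,0,0,0,0],
    [0,0,0,0,0,0],
    [0,0,0,0,0,0],
    [0,0,0,0,0,0],
    [0,0,0,0,0,0],
    [0,0,0,0,0,0],
    [0,0,0,0,0,0],
    [0,0,0,0,0,0],
    [0,0,0,0,0,0],
    [0,0,0,0,0,0],
    [0,0,0,0,0,0],
  ],
  jaw=0,
)

```text
t: 22.43
eef_pos: [602.8, -334.8, 258.6]
tcp_rot: [-3.142, 0.0, -0.19]
ft_force: [-0.1, 0.7, -0.5]
opening: 0.415
```

arm_command(
  steps=[
    [0,0,-2,0,0,0],
    [0,0,-5,0,0,0],
    [0,0,-9,0,0,0],
    [0,0,-13,0,0,0],
    [0,0,-17,0,0,0],
    [0,0,-20,0,0,0],
    [0,0,-20,0,0,0],
    [0,0,-20,0,0,0],
  ],
)

```text
t: 23.1
eef_pos: [602.5, -334.5, 459.9]
tcp_rot: [3.14, -0.002, -0.19]
ft_force: [0.2, -1.2, -4.2]
opening: 0.415
```

```bash
python3 -c "
from h import *
go(W(478,271,184),TH)"
```

```text
go [-17.7, -48.59, 10.37, 0.06, -0.14, 0.01] t 23.1
```

arm_command(
  steps=[
    [-1.4,-3.9,0,0,0,0],
    [-2.8,-7.8,0,0,0,0],
    [-4.2,-11.7,0,0,0,0],
    [-5.7,-15.6,0,0,0,0],
    [-7.1,-19.5,0,0,0,0],
    [-8.5,-23.4,0,0,0,0],
    [-9.9,-27.3,0,0,0,0],
    [-11.4,-31.2,0,0,0,0],
    [-12.8,-35.1,0,0,0,0],
    [-14.2,-39,0,0,0,0],
    [-15.6,-42.9,0,0,0,0],
    [-17,-46.8,0,0,0,0],
  ],
)

```text
t: 24.1
eef_pos: [523.3, 158.8, 456.6]
tcp_rot: [3.14, 0.003, -0.19]
ft_force: [0.5, -0.0, -3.3]
opening: 0.419
```

arm_command(
  steps=[
    [-0.7,-1.8,2,0,0,0],
    [-0.7,-1.8,5,0,0,0],
    [-0.7,-1.8,8,0,0,0],
    [-0.7,-1.8,10.3,0,0,0],
    [-0.7,-1.8,10.3,0,0,0],
    [-0.7,-1.8,10.3,0,0,0],
    [0.7,-1.8,10.3,0,0,0],
    [1.7,-1.8,10.3,0,0,0],
    [2.7,-1.8,10.3,0,0,0],
    [3.5,-1.8,10.3,0,0,0],
    [3.5,-1.8,10.3,0,0,0],
    [3.5,-1.8,10.3,0,0,0],
  ],
)

```text
t: 25.1
eef_pos: [561.9, 167.8, 355.9]
tcp_rot: [3.141, 0.001, -0.191]
ft_force: [-6.4, 1.0, 1.7]
opening: 0.417
```

```bash
python3 -c "
from h import *
go(W(520,271,328.5-171.3),TH)"
```

```text
go [-0.0, -0.01, 2.74, 0.01, 0.08, -0.03] t 25.1
```

Same result as pen 1: 6.5 N on the jaw. I'll lower and release.

arm_command(
  steps=[
    [0,0,1,0,0,0],
    [0,0,1.8,0,0,0],
    [0,0,2.4,0,0,0],
    [0,0,2.6,0,0,0],
    [0,0,2.8,0,0,0],
    [-0.3,0,2.8,0,0,0],
    [-0.4,0,2.8,0,0,0],
    [-0.4,0,2.8,0,0,0],
  ],
)

```text
t: 25.77
eef_pos: [557.2, 168.8, 327.4]
tcp_rot: [3.141, 0.002, -0.19]
ft_force: [-5.8, 0.5, -5.7]
opening: 0.415
```

arm_command(
  steps=[
    [0,0,0,0,0,0],
    [0,0,0,0,0,0],
    [0,0,0,0,0,0],
    [0,0,0,0,0,0],
    [0,0,-3,0,0,0],
    [0,0,-7,0,0,0],
    [0,0,-11,0,0,0],
    [0,0,-14,0,0,0],
    [0,0,-14,0,0,0],
    [0,0,-14,0,0,0],
  ],
  jaw=7,
)

```text
t: 26.6
eef_pos: [557.8, 168.7, 469.4]
tcp_rot: [-3.14, -0.004, -0.19]
ft_force: [-0.6, -0.1, -1.6]
opening: 0.734
```

```bash
python3 -c "
from h import *
go([432,-223,397.7],TH)
m,im=snap('wrist','w8'); print('pen12'); wcap(m,im,W(515,271,0)[:2],170)"
```

```text
go [-4.99, 40.85, 7.09, -0.08, -0.23, 0.0] t 26.6
pen12
exp 258.0 188.0
(260.0, 20.5, 36.3, np.int32(1593), [584.4, 302.9], [580.4, 301.6])
(257.6, 188.6, 22.7, np.int32(1534), [556.3, 168.3], [556.4, 168.0])
```

arm_command(
  steps=[
    [-0.5,4,0,0,0,0],
    [-1,8,0,0,0,0],
    [-1.5,12,0,0,0,0],
    [-2,16,0,0,0,0],
    [-2.5,20,0,0,0,0],
    [-3,24,0,0,0,0],
    [-3.5,28,0,0,0,0],
    [-4,32,1,0,0,0],
    [-4.5,36,3,0,0,0],
    [-5,39.5,5,0,0,0],
    [-5,40.8,7,0,0,0],
    [-5,40.8,7,0,0,0],
  ],
  jaw=9.5,
)

```text
t: 27.65
eef_pos: [430.6, -224.9, 393.2]
tcp_rot: [-3.139, 0.007, -0.194]
ft_force: [-0.5, 0.5, 0.4]
opening: 0.999
```

arm_command(
  steps=[
    [0,0,0,0,0,0],
    [0,0,0,0,0,0],
  ],
)

```text
t: 27.82
eef_pos: [432.2, -221.9, 397.6]
tcp_rot: [-3.141, 0.001, -0.19]
ft_force: [0.1, 0.4, 0.4]
opening: 1.0
```

```bash
python3 -c "
from h import *
go([432,-223,258],TH)
m,im=snap('wrist','w9'); wcap(m,im,(432,-223))"
```

```text
go [0.01, 0.11, 13.96, -0.02, 0.04, 0.01] t 27.82
exp 261.0 189.0
(256.3, 191.2, 22.9, np.int32(1560), [427.8, -224.0], [427.7, -224.1])
```

arm_command(
  steps=[
    [-0.4,0.3,3.5,0,0,0],
    [-0.4,0.3,7,0,0,0],
    [-0.4,0.3,10,0,0,0],
    [-0.4,0.3,12.5,0,0,0],
    [-0.4,0.3,14,0,0,0],
    [-0.4,0.3,14,0,0,0],
    [-0.4,0.3,14,0,0,0],
  ],
)

```text
t: 28.45
eef_pos: [428.0, -224.0, 258.1]
tcp_rot: [-3.142, 0.0, -0.188]
ft_force: [0.9, -0.7, 0.7]
opening: 0.999
```

arm_command(
  steps=[
    [0,0,0,0,0,0],
    [0,0,0,0,0,0],
    [0,0,0,0,0,0],
    [0,0,0,0,0,0],
    [0,0,0,0,0,0],
    [0,0,0,0,0,0],
    [0,0,0,0,0,0],
    [0,0,0,0,0,0],
    [0,0,0,0,0,0],
    [0,0,0,0,0,0],
    [0,0,0,0,0,0],
    [0,0,0,0,0,0],
  ],
  jaw=0,
)

```text
t: 29.45
eef_pos: [427.4, -224.7, 257.6]
tcp_rot: [3.142, 0.0, -0.19]
ft_force: [-0.7, 0.6, -0.5]
opening: 0.417
```

arm_command(
  steps=[
    [0,0,-2,0,0,0],
    [0,0,-5,0,0,0],
    [0,0,-9,0,0,0],
    [0,0,-13,0,0,0],
    [0,0,-17,0,0,0],
    [0,0,-20,0,0,0],
    [0,0,-20,0,0,0],
    [0,0,-20,0,0,0],
  ],
)

```text
t: 30.12
eef_pos: [427.1, -224.4, 458.6]
tcp_rot: [3.14, -0.003, -0.19]
ft_force: [-0.4, -0.4, -1.9]
opening: 0.415
```

```bash
python3 -c "
from h import *
go(W(478,191,184),TH)"
```

```text
go [1.6, -33.08, 10.29, 0.07, -0.14, 0.01] t 30.12
```

arm_command(
  steps=[
    [0.2,-4,0,0,0,0],
    [0.4,-8,0,0,0,0],
    [0.6,-12,0,0,0,0],
    [0.8,-16,0,0,0,0],
    [1,-20,0,0,0,0],
    [1.2,-24,0,0,0,0],
    [1.4,-28,0,0,0,0],
    [1.6,-31,0,0,0,0],
    [1.6,-33.1,0,0,0,0],
    [1.6,-33.1,3,0,0,0],
    [1.6,-33.1,6,0,0,0],
    [1.6,-33.1,9,0,0,0],
  ],
)

```text
t: 31.12
eef_pos: [504.9, 98.0, 364.8]
tcp_rot: [3.141, 0.002, -0.189]
ft_force: [0.7, 0.6, -2.1]
opening: 0.419
```

arm_command(
  steps=[
    [0,0,1.3,0,0,0],
    [0,0,1.3,0,0,0],
    [0,0,1.3,0,0,0],
    [1.4,0,1.3,0,0,0],
    [2.4,0,1.3,0,0,0],
    [3.4,0,1.3,0,0,0],
    [4.2,0,1.3,0,0,0],
    [4.2,0,1.3,0,0,0],
    [4.2,0,1.3,0,0,0],
  ],
)

```text
t: 31.87
eef_pos: [546.7, 89.4, 354.5]
tcp_rot: [3.141, 0.002, -0.19]
ft_force: [-6.7, 1.8, -0.0]
opening: 0.413
```

```bash
python3 -c "
from h import *
go(W(520,191,327.6-171.3),TH)"
```

```text
go [0.01, 0.0, 2.69, 0.02, 0.1, -0.02] t 31.87
```

arm_command(
  steps=[
    [0,0,1,0,0,0],
    [0,0,1.8,0,0,0],
    [0,0,2.4,0,0,0],
    [0,0,2.6,0,0,0],
    [0,0,2.7,0,0,0],
    [-0.3,0,2.7,0,0,0],
    [-0.4,0,2.7,0,0,0],
    [-0.4,0,2.7,0,0,0],
  ],
)

```text
t: 32.53
eef_pos: [542.3, 90.3, 327.3]
tcp_rot: [3.141, 0.002, -0.19]
ft_force: [-5.8, 0.2, -4.6]
opening: 0.419
```

arm_command(
  steps=[
    [0,0,0,0,0,0],
    [0,0,0,0,0,0],
    [0,0,0,0,0,0],
    [0,0,0,0,0,0],
    [0,0,-3,0,0,0],
    [0,0,-7,0,0,0],
    [0,0,-11,0,0,0],
    [0,0,-14,0,0,0],
    [0,0,-14,0,0,0],
    [0,0,-14,0,0,0],
  ],
  jaw=7,
)

```text
t: 33.37
eef_pos: [542.7, 90.2, 469.3]
tcp_rot: [-3.141, -0.004, -0.19]
ft_force: [0.3, 0.0, -1.1]
opening: 0.732
```

```bash
python3 -c "
from h import *
go([443,-346,397.7],TH)
m,im=snap('wrist','w10'); print('pen3',W(515,191,0)); wcap(m,im,W(515,191,0)[:2],170)"
```

```text
go [-1.59, 44.72, 7.11, -0.05, -0.24, 0.0] t 33.37
pen3 [541.80423003  90.30047799 171.3       ]
exp 258.0 188.0
(257.0, 4.0, 24.3, np.int32(1085), [569.2, 236.2], [568.4, 230.7])
(325.5, 55.5, 55.6, np.int32(427), [616.8, 188.7], [615.5, 191.1])
(257.8, 189.0, 22.6, np.int32(1530), [541.4, 89.4], [541.4, 89.1])
```

Pen 3 is good: the cap is within 1 mm of where it should be. Now the last amber.

arm_command(
  steps=[
    [-0.2,4,0,0,0,0],
    [-0.4,8,0,0,0,0],
    [-0.6,12,0,0,0,0],
    [-0.8,16,0,0,0,0],
    [-1,20,0,0,0,0],
    [-1.2,24,0,0,0,0],
    [-1.4,28,0,0,0,0],
    [-1.6,32,1,0,0,0],
    [-1.6,36,2,0,0,0],
    [-1.6,40,4,0,0,0],
    [-1.6,43.5,6,0,0,0],
    [-1.6,44.7,7.1,0,0,0],
  ],
  jaw=9.5,
)

```text
t: 34.42
eef_pos: [441.5, -349.3, 392.9]
tcp_rot: [-3.14, 0.003, -0.193]
ft_force: [0.0, -0.5, -0.5]
opening: 0.999
```

arm_command(
  steps=[
    [0,0,0,0,0,0],
    [0,0,0,0,0,0],
    [0,0,0,0,0,0],
  ],
)

```text
t: 34.67
eef_pos: [443.2, -344.8, 396.6]
tcp_rot: [-3.141, 0.0, -0.189]
ft_force: [-0.6, -0.0, 0.5]
opening: 1.001
```

```bash
python3 -c "
from h import *
go([443,-346,258],TH)
m,im=snap('wrist','w11'); wcap(m,im,(443,-346))"
```

```text
go [0.01, 0.12, 13.86, -0.02, 0.02, 0.04] t 34.67
exp 261.0 190.0
(239.0, 160.5, 23.1, np.int32(1613), [429.3, -316.8], [429.2, -316.9])
```

The last bottle was knocked about 3 cm aside. I'll shift over it and check again.

arm_command(
  steps=[
    [-1.9,-2.5,0,0,0,0],
    [-1.9,-2.5,0,0,0,0],
    [-1.9,-2.5,0,0,0,0],
    [-1.9,-2.5,0,0,0,0],
  ],
)

```text
t: 35.05
eef_pos: [429.4, -316.8, 397.6]
tcp_rot: [3.14, -0.002, -0.188]
ft_force: [-0.3, 0.8, 1.2]
opening: 0.999
```

```bash
python3 -c "
from h import *
go([429.3,-317,258],TH)
m,im=snap('wrist','w12'); wcap(m,im,(429,-317))"
```

```text
go [-0.03, 0.0, 13.96, 0.06, -0.1, 0.09] t 35.05
exp 260.0 188.0
(259.0, 186.5, 23.0, np.int32(1578), [428.8, -315.7], [428.7, -315.8])
```

View pics/w12.png

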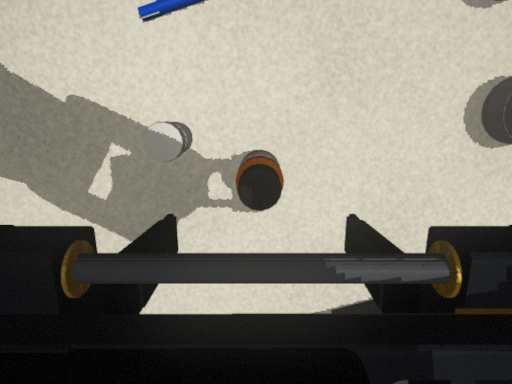

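The bottle stands upright at (259,183), with the small jar clear at (163,140). I'll grip it.

arm_command(
  steps=[
    [0,0,3.5,0,0,0],
    [0,0,7,0,0,0],
    [0,0,10,0,0,0],
    [0,0,12.5,0,0,0],
    [0,0,13.9,0,0,0],
    [0,0,13.9,0,0,0],
    [0,0,13.9,0,0,0],
  ],
)

```text
t: 35.68
eef_pos: [429.3, -317.9, 257.5]
tcp_rot: [-3.141, 0.001, -0.19]
ft_force: [0.5, 0.4, 0.9]
opening: 0.998
```

arm_command(
  steps=[
    [0,0,0,0,0,0],
    [0,0,0,0,0,0],
    [0,0,0,0,0,0],
    [0,0,0,0,0,0],
    [0,0,0,0,0,0],
    [0,0,0,0,0,0],
    [0,0,0,0,0,0],
    [0,0,0,0,0,0],
    [0,0,0,0,0,0],
    [0,0,0,0,0,0],
    [0,0,0,0,0,0],
    [0,0,0,0,0,0],
  ],
  jaw=0,
)

```text
t: 36.68
eef_pos: [428.9, -317.6, 257.6]
tcp_rot: [3.142, 0.0, -0.19]
ft_force: [0.4, -0.2, -0.1]
opening: 0.413
```

arm_command(
  steps=[
    [0,0,-2,0,0,0],
    [0,0,-5,0,0,0],
    [0,0,-9,0,0,0],
    [0,0,-13,0,0,0],
    [0,0,-17,0,0,0],
    [0,0,-20,0,0,0],
    [0,0,-20,0,0,0],
    [0,0,-20,0,0,0],
  ],
)

```text
t: 37.35
eef_pos: [428.6, -317.3, 458.7]
tcp_rot: [3.14, -0.002, -0.19]
ft_force: [-0.4, 0.7, -3.1]
opening: 0.414
```

```bash
python3 -c "
from h import *
go(W(478,111,184),TH)"
```

```text
go [-0.3, -34.18, 10.28, 0.09, -0.13, 0.01] t 37.35
```

arm_command(
  steps=[
    [0,-4,0,0,0,0],
    [0,-8,0,0,0,0],
    [0,-12,0,0,0,0],
    [-0.1,-16,0,0,0,0],
    [-0.2,-20,0,0,0,0],
    [-0.2,-24,0,0,0,0],
    [-0.3,-28,0,0,0,0],
    [-0.3,-32,0,0,0,0],
    [-0.3,-34.2,0,0,0,0],
    [-0.3,-34.2,3,0,0,0],
    [-0.3,-34.2,6,0,0,0],
    [-0.3,-34.2,9,0,0,0],
  ],
)

```text
t: 38.35
eef_pos: [489.8, 19.6, 365.0]
tcp_rot: [3.141, 0.002, -0.189]
ft_force: [1.1, -0.1, -2.4]
opening: 0.411
```

arm_command(
  steps=[
    [0,0,1.3,0,0,0],
    [0,0,1.3,0,0,0],
    [0,0,1.3,0,0,0],
    [1.4,0,1.3,0,0,0],
    [2.4,0,1.3,0,0,0],
    [3.4,0,1.3,0,0,0],
    [4.2,0,1.3,0,0,0],
    [4.2,0,1.3,0,0,0],
    [4.2,0,1.3,0,0,0],
  ],
)

```text
t: 39.1
eef_pos: [531.6, 10.9, 354.5]
tcp_rot: [3.141, 0.002, -0.19]
ft_force: [-6.3, 0.9, 1.2]
opening: 0.416
```

```bash
python3 -c "
from h import *
go(W(520,111,327.6-171.3),TH)"
```

```text
go [0.01, 0.01, 2.69, 0.01, 0.1, 0.0] t 39.1
```

arm_command(
  steps=[
    [0,0,1,0,0,0],
    [0,0,1.8,0,0,0],
    [0,0,2.4,0,0,0],
    [0,0,2.6,0,0,0],
    [0,0,2.7,0,0,0],
    [-0.3,0,2.7,0,0,0],
    [-0.4,0,2.7,0,0,0],
    [-0.4,0,2.7,0,0,0],
  ],
)

```text
t: 39.77
eef_pos: [527.2, 11.7, 327.4]
tcp_rot: [3.141, 0.002, -0.19]
ft_force: [-5.4, 1.4, -4.1]
opening: 0.417
```

arm_command(
  steps=[
    [0,0,0,0,0,0],
    [0,0,0,0,0,0],
    [0,0,0,0,0,0],
    [0,0,0,0,0,0],
    [0,0,-3,0,0,0],
    [0,0,-7,0,0,0],
    [0,0,-11,0,0,0],
    [0,0,-11,0,0,0],
    [1,3,-11,0,0,0],
    [2,7,-9,0,0,0],
    [3,10,-8,0,0,0],
    [3,10,-8,0,0,0],
  ],
  jaw=7,
)

```text
t: 40.77
eef_pos: [538.8, -96.6, 405.8]
tcp_rot: [3.141, 0.001, -0.193]
ft_force: [0.0, 1.1, -0.5]
opening: 0.738
```

arm_command(
  steps=[
    [0,0,0,0,0,0],
    [0,0,0,0,0,0],
  ],
)

```text
t: 40.93
eef_pos: [538.5, -92.2, 407.8]
tcp_rot: [-3.142, -0.001, -0.191]
ft_force: [-0.6, 0.1, 0.2]
opening: 0.738
```

```bash
python3 -c "
from h import *
print(state()['eef_pos'])
m,im=snap('wrist','w13'); wcap(m,im,W(515,111,0)[:2],170)
print('pen4',W(515,111,0))
cv2.imwrite('pics/w13b.png',cv2.resize(im[:240],(800,375),interpolation=cv2.INTER_CUBIC))"
```

```text
[538.47099175 -92.22150535 407.83471767]
exp 211.0 57.0
(217.5, 58.0, 37.0, np.int32(3375), [530.6, 10.5], [527.5, 9.7])
pen4 [526.69551843  11.74013919 171.3       ]
```

View pics/w13b.png

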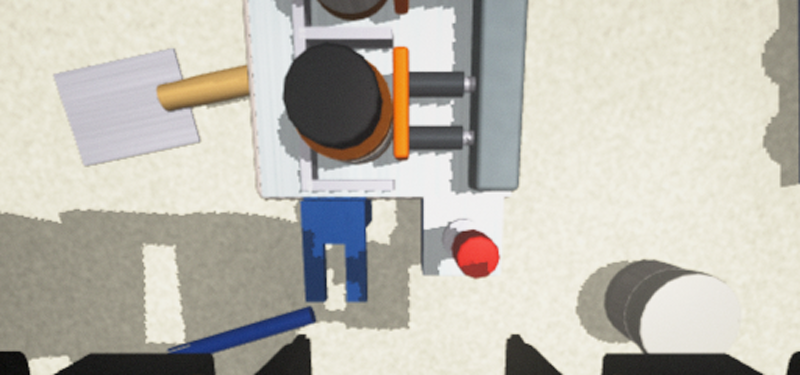

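All four pens are loaded. The pin grip's top is at view (477,253), and the notch slot is between x 326 and 347, with its closed end near y 245 and its open end near y 301.

Run:
```python
from h import *
m=np.load("pics/w13.npy",allow_pickle=True)[0]; im=cv2.imread("pics/w13.png")
sh=lambda p:(round(float(p[:2]@EX),1),round(float(p[:2]@EY),1))
b,g,r=[im[:,:,i].astype(int) for i in range(3)]
mk=((r>120)&(g<90)&(b<90)).astype(np.uint8); mk[:120]=0
n,l,st,c=cv2.connectedComponentsWithStats(mk)
for i in range(1,n):
    if st[i,4]>50:
        (x,y),rad=cv2.minEnclosingCircle(np.argwhere(l==i)[:,::-1].astype(np.float32))
        print("red",st[i],c[i],x,y,rad,sh(at(m,(x,y),143)),sh(at(m,c[i],143)),sh(at(m,c[i],127)))
s=1.5625
for v in (165,172,180,186): print(v, r[v,190:240].tolist(), b[v,190:240].tolist() if v==180 else '')
print("col",b[150:200,215].tolist())
for q in [(326,275),(347,275),(305,275),(367,275),(337,245),(337,301)]: print(q,sh(at(m,(q[0]/s,q[1]/s),70)))
print("collar",sh(at(m,(462/s,237/s),75)))
```

```text
red [292 151  27  27 559] [305.26118068 163.64758497] 305.20587158203125 163.38235473632812 13.671032905578613 (580.9, 38.5) (580.9, 38.3) (583.2, 35.7)
165 [159, 163, 160, 137, 81, 38, 35, 39, 39, 37, 39, 36, 38, 37, 38, 42, 44, 37, 76, 136, 155, 155, 155, 150, 150, 149, 152, 153, 154, 155, 133, 79, 39, 39, 42, 37, 47, 42, 43, 43, 38, 40, 40, 38, 69, 136, 157, 155, 156, 157] 
172 [158, 152, 153, 152, 99, 38, 36, 38, 37, 37, 40, 38, 39, 39, 39, 41, 41, 37, 56, 155, 204, 225, 208, 164, 151, 150, 150, 153, 157, 157, 156, 101, 39, 42, 41, 38, 45, 38, 42, 46, 42, 41, 43, 41, 52, 127, 157, 154, 150, 151] 
180 [152, 150, 155, 155, 119, 62, 40, 37, 39, 43, 36, 42, 37, 38, 39, 38, 37, 38, 34, 202, 236, 233, 205, 161, 150, 149, 146, 152, 155, 161, 160, 113, 57, 45, 43, 44, 40, 43, 48, 44, 41, 45, 42, 44, 53, 125, 151, 152, 151, 151] [133, 131, 136, 138, 123, 104, 99, 96, 95, 99, 94, 97, 96, 94, 95, 94, 96, 80, 61, 183, 220, 215, 183, 144, 132, 131, 129, 134, 136, 143, 142, 140, 151, 141, 130, 113, 102, 116, 122, 108, 97, 99, 95, 96, 84, 116, 134, 134, 133, 134]
186 [152, 157, 156, 150, 135, 81, 39, 40, 40, 40, 40, 41, 41, 39, 40, 40, 37, 41, 36, 150, 220, 233, 233, 231, 232, 235, 235, 234, 232, 234, 232, 170, 67, 47, 49, 48, 48, 48, 50, 48, 45, 45, 44, 45, 40, 122, 150, 152, 152, 152] 
col [158, 155, 157, 156, 155, 156, 144, 135, 135, 131, 131, 134, 136, 138, 130, 134, 132, 133, 134, 136, 137, 132, 133, 131, 134, 132, 134, 134, 134, 128, 131, 135, 167, 219, 217, 217, 218, 216, 219, 217, 217, 212, 208, 213, 217, 217, 217, 201, 154, 139]
(326, 275) (493.9, 13.9)
(347, 275) (507.5, 13.9)
(305, 275) (480.3, 13.9)
(367, 275) (520.4, 13.9)
(337, 245) (501.7, 33.4)
(337, 301) (500.4, -3.4)
collar (580.7, 39.1)
```

Run:
```python
from h import *
sh=lambda p:(round(float(p[:2]@EX),1),round(float(p[:2]@EY),1))
m=np.load("pics/w13.npy",allow_pickle=True)[0]; print("pen4",sh(at(m,(333/1.5625,95/1.5625),170)))
m=np.load("pics/w6.npy",allow_pickle=True)[0]; print("pen1",sh(at(m,(257,189),170)), "white",at(m,(68,146),104),at(m,(83,203),104))
go(W(580.9,38.7,127.5),TH)
```

```text
pen4 (516.3, 108.8)
pen1 (514.9, 349.8) white [377.72397617 315.87215616 104.        ] [373.24213213 251.82507198 104.        ]
go [3.47, -2.7, 10.93, -0.0, -0.05, 0.02] t 40.98
```

arm_command(
  steps=[
    [3.5,-2.7,0,0,0,0],
    [3.5,-2.7,2,0,0,0],
    [3.5,-2.7,5,0,0,0],
    [3.5,-2.7,8,0,0,0],
    [3.5,-2.7,10,0,0,0],
    [3.5,-2.7,10.9,0,0,0],
    [3.5,-2.7,10.9,0,0,0],
    [3.5,-2.7,10.9,0,0,0],
    [3.5,-2.7,10.9,0,0,0],
  ],
)

```text
t: 41.73
eef_pos: [578.2, -72.0, 300.2]
tcp_rot: [3.141, -0.002, -0.189]
ft_force: [-1.2, -0.9, 0.5]
opening: 0.737
```

```bash
python3 -c "
from h import *
go(W(580.9,38.7,127.5),TH)
m,im=snap('wrist','w14')"
```

```text
go [-0.05, -0.02, 0.14, 0.01, -0.14, 0.03] t 41.73
```

arm_command(
  steps=[
    [0,0,0,0,0,0],
    [0,0,0,0,0,0],
    [0,0,0,0,0,0],
    [0,0,0,0,0,0],
    [0,0,0,0,0,0],
    [0,0,0,0,0,0],
    [0,0,0,0,0,0],
    [0,0,0,0,0,0],
    [0,0,0,0,0,0],
    [0,0,0,0,0,0],
    [0,0,0,0,0,0],
    [0,0,0,0,0,0],
  ],
  jaw=0,
)

```text
t: 42.78
eef_pos: [577.9, -72.3, 298.6]
tcp_rot: [3.141, 0.0, -0.19]
ft_force: [-0.3, -0.5, 0.1]
opening: 0.225
```

arm_command(
  steps=[
    [0,0,-0.5,0,0,0],
    [0,0,-1.5,0,0,0],
    [0,0,-3,0,0,0],
    [0,0,-4.5,0,0,0],
    [0,0,-6,0,0,0],
    [0,0,-6.5,0,0,0],
    [0,0,-6.5,0,0,0],
    [0,0,-6.5,0,0,0],
  ],
)

```text
t: 43.45
eef_pos: [577.7, -72.3, 363.7]
tcp_rot: [3.142, -0.0, -0.19]
ft_force: [0.3, 0.2, -0.6]
opening: 0.23
```

arm_command(
  steps=[
    [-2,0.5,0,0,0,0],
    [-4,1,0,0,0,0],
    [-6,1.5,0,0,0,0],
    [-7.5,2,0,0,0,0],
    [-8.1,2.1,0,0,0,0],
    [-8.1,2.1,0,0,0,0],
    [-8.1,2.1,0,0,0,0],
    [-8.1,2.1,0,0,0,0],
  ],
)

```text
t: 44.12
eef_pos: [495.2, -77.7, 363.5]
tcp_rot: [3.142, -0.0, -0.19]
ft_force: [-0.2, 0.2, -1.5]
opening: 0.226
```

```bash
python3 -c "
from h import *
go(W(499.6,17.5,127.5),TH)
m,im=snap('wrist','w15'); cv2.imwrite('pics/w15b.png',cv2.resize(im[130:320,160:360],(800,760))[:600])"
```

```text
go [-0.13, -0.03, 6.47, 0.0, -0.02, 0.01] t 44.12
```

View pics/w15b.png

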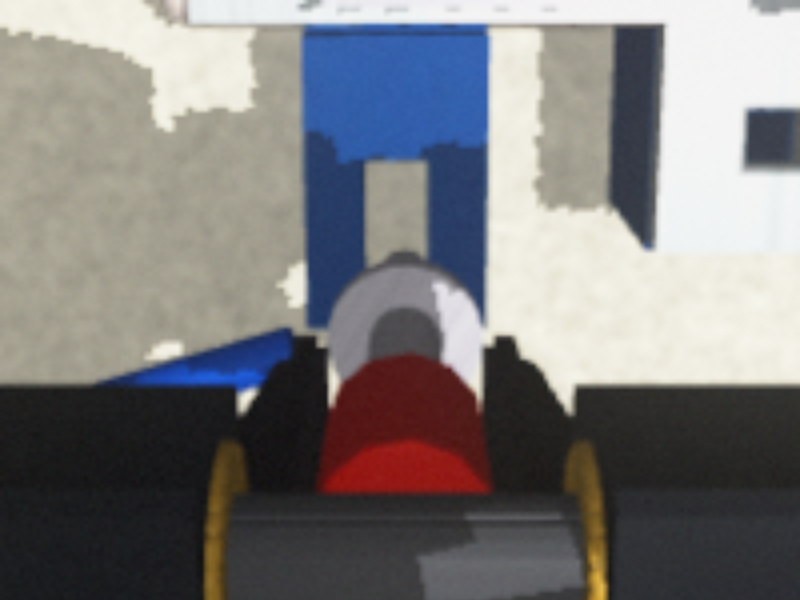

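The pin foot is about 1.5 mm right of the slot centre (foot column 404 against slot 396.5), matching the computed correction of −1.3 mm. I'll lower it there.

arm_command(
  steps=[
    [-0.14,0,0,0,0,0],
    [-0.14,0,0,0,0,0],
    [-0.14,0,1.5,0,0,0],
    [-0.14,0,2.5,0,0,0],
    [-0.14,0,3.5,0,0,0],
    [-0.14,0,4.2,0,0,0],
    [-0.14,0,4.2,0,0,0],
  ],
)

```text
t: 44.75
eef_pos: [492.9, -77.3, 320.3]
tcp_rot: [-3.141, 0.002, -0.19]
ft_force: [-0.8, 1.2, -1.1]
opening: 0.227
```

arm_command(
  steps=[
    [0,0,0.8,0,0,0],
    [0,0,1.5,0,0,0],
    [0,0,2,0,0,0],
    [0,0,2.2,0,0,0],
    [0,0,2.2,0,0,0],
    [0,0,2.2,0,0,0],
  ],
)

```text
t: 45.25
eef_pos: [493.0, -77.4, 299.7]
tcp_rot: [3.142, -0.0, -0.19]
ft_force: [1.1, 0.7, -1.1]
opening: 0.227
```

```bash
python3 -c "
from h import *
go(W(499.6,17.5,127.5),TH)
m,im=snap('wrist','w16'); cv2.imwrite('pics/w16b.png',cv2.resize(im[130:320,160:360],(800,760))[:600])"
```

```text
go [0.08, -0.04, 0.09, 0.0, -0.0, 0.0] t 45.25
```

View pics/w16b.png

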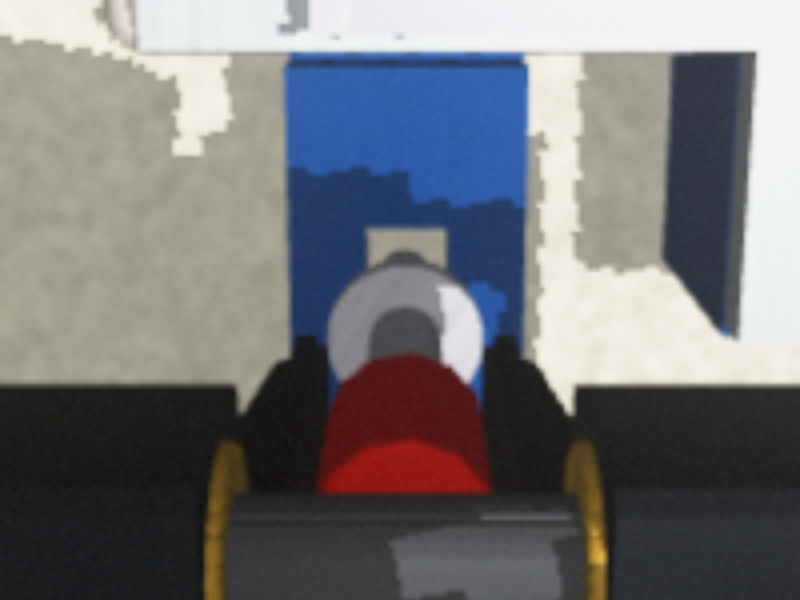

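The pin sits centred in the slot (405 against 406). I'll lower the last millimetre and release.

arm_command(
  steps=[
    [0,0,0.1,0,0,0],
    [0,0,0.15,0,0,0],
    [0,0,0.15,0,0,0],
  ],
)

```text
t: 45.55
eef_pos: [493.0, -77.4, 298.5]
tcp_rot: [3.141, -0.001, -0.19]
ft_force: [0.3, 0.1, 3.6]
opening: 0.23
```

arm_command(
  steps=[
    [0,0,0,0,0,0],
    [0,0,0,0,0,0],
    [0,0,0,0,0,0],
    [0,0,0,0,0,0],
    [0,0,0,0,0,0],
    [0,0,-3,0,0,0],
    [0,0,-7,0,0,0],
    [0,0,-11,0,0,0],
    [0,0,-15,0,0,0],
    [0,2,-18,0,0,0],
    [0,2,-18,0,0,0],
    [0,2,-18,0,0,0],
  ],
  jaw=6,
)

```text
t: 46.55
eef_pos: [488.8, -97.4, 479.3]
tcp_rot: [3.141, -0.003, -0.191]
ft_force: [0.5, 0.9, -0.8]
opening: 0.63
```

```bash
python3 -c "
from h import *
m,im=snap('wrist','w17'); s,i2=snap('side','s17')
cv2.imwrite('pics/w17b.png',np.vstack([cv2.resize(i2[90:260,215:345],(390,510)),]) if 0 else np.hstack([cv2.resize(im[:230],(0,0),fx=.9,fy=.9)[:, :460][:207],cv2.resize(i2[110:260,210:340],(180,207))]))
m6=np.load('pics/w6.npy',allow_pickle=True)[0]; print('knob',[at(m6,(228,88),z).round(1) for z in (100,120,140)])
m5=np.load('pics/w5.npy',allow_pickle=True)[0]; print('knob',[at(m5,(204,72),z).round(1) for z in (100,120,140)])"
```

```text
knob [array([559. , 342.1, 100. ]), array([560.6, 340.4, 120. ]), array([562.2, 338.7, 140. ])]
knob [array([556.7, 344.8, 100. ]), array([559.6, 342. , 120. ]), array([562.5, 339.2, 140. ])]
```

View pics/w17b.png

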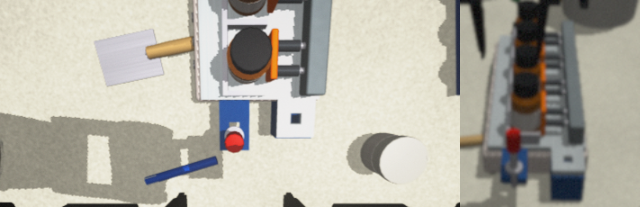

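The pin hangs in the notch with its collar down, the bore is empty, and the bottles are standing. Next is the lever: the two rays to the knob meet at about (562,339,140).

```bash
python3 -c "
from h import *
go(W(440,439,142),TH); go(W(545,439,142),TH)"
```

```text
go [-5.84, -44.18, 16.4, -0.01, 0.08, -0.01] t 46.65
go [4.66, -44.18, 16.38, -0.01, 0.08, -0.01] t 46.65
```

arm_command(
  steps=[
    [-0.5,-4,0,0,0,0],
    [-1,-8,0,0,0,0],
    [-1.5,-12,0,0,0,0],
    [-2,-16,0,0,0,0],
    [-2.5,-20,0,0,0,0],
    [-3,-24,0,0,0,0],
    [-3.5,-28,0,0,0,0],
    [-4,-32,0,0,0,0],
    [-4.6,-36,0,0,0,0],
    [-5.2,-40,0,0,0,0],
    [-5.8,-44,0,0,0,0],
    [-5.8,-44.2,0,0,0,0],
  ],
  jaw=0,
)

```text
t: 47.65
eef_pos: [515.0, 353.8, 475.3]
tcp_rot: [3.141, 0.003, -0.186]
ft_force: [0.7, 0.7, 0.8]
opening: 0.005
```

arm_command(
  steps=[
    [0,0,4,0,0,0],
    [0,0,8,0,0,0],
    [0,0,12,0,0,0],
    [0,0,15,0,0,0],
    [0,0,16.4,0,0,0],
    [0,0,16.4,0,0,0],
    [0,0,16.4,0,0,0],
  ],
)

```text
t: 48.23
eef_pos: [515.6, 348.1, 312.7]
tcp_rot: [3.14, 0.002, -0.19]
ft_force: [0.5, 0.4, 0.6]
opening: 0.004
```

arm_command(
  steps=[
    [2,0,0,0,0,0],
    [3,0,0,0,0,0],
    [4,0,0,0,0,0],
    [5,0,0,0,0,0],
    [6,0,0,0,0,0],
    [7,0,0,0,0,0],
    [8,0,0,0,0,0],
    [8.5,0,0,0,0,0],
    [8.5,0,0,0,0,0],
  ],
)

```text
t: 48.98
eef_pos: [600.2, 331.5, 313.8]
tcp_rot: [3.141, -0.0, -0.191]
ft_force: [-0.3, -1.1, -0.6]
opening: 0.001
```

```bash
python3 -c "
from h import *
s=state();print(s['ft_force']); go(W(545,439,142),TH)
m,im=snap('wrist','w18'); t,i2=snap('top','t18')
cv2.imwrite('pics/w18b.png',np.hstack([im[:288,100:420],cv2.resize(i2[140:220,100:200],(360,288))]))"
```

```text
[-0.28022257 -1.12901739 -0.64504985]
go [1.82, -0.01, 0.05, 0.01, -0.01, -0.04] t 48.98
```

View pics/w18b.png

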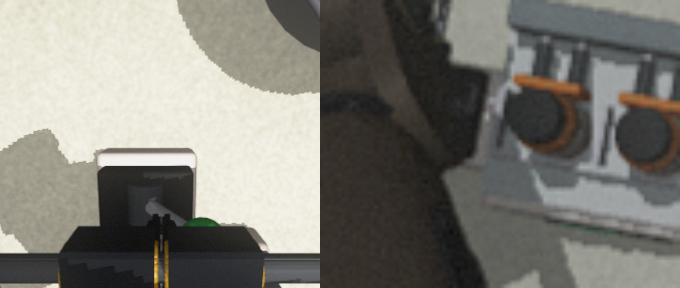

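The lever has moved to the far side, with the knob ahead of the fingers at (300,222). I'll keep pushing.

arm_command(
  steps=[
    [0.5,0,0,0,0,0],
    [1,0,0,0,0,0],
    [1.4,0,0,0,0,0],
    [1.4,0,0,0,0,0],
    [1.4,0,0,0,0,0],
  ],
)

```text
t: 49.5
eef_pos: [610.0, 330.5, 313.9]
tcp_rot: [3.139, 0.01, -0.189]
ft_force: [-26.4, 4.0, 11.1]
opening: 0.009
```

arm_command(
  steps=[
    [0.3,0,0,0,0,0],
    [0.6,0,0,0,0,0],
    [0.6,0,0,0,0,0],
  ],
)

```text
t: 49.75
eef_pos: [612.8, 330.5, 313.7]
tcp_rot: [3.136, 0.022, -0.189]
ft_force: [-53.6, 8.8, 22.3]
opening: -0.001
```

The lever is at its stop. I'll back off, retreat and check.

arm_command(
  steps=[
    [-1,0,0,0,0,0],
    [-3,0,0,0,0,0],
    [-6,0,0,0,0,0],
    [-6,0,-3,0,0,0],
    [-6,0,-7,0,0,0],
    [-6,0,-11,0,0,0],
    [-6,2,-15,0,0,0],
    [-6,6,-17,0,0,0],
    [-6,6,-17,0,0,0],
    [-6,6,-17,0,0,0],
  ],
)

```text
t: 50.58
eef_pos: [548.3, 279.1, 486.3]
tcp_rot: [-3.14, -0.003, -0.192]
ft_force: [0.3, 0.6, -0.5]
opening: 0.008
```

```bash
python3 -c "
from h import *
s=state();print(s['eef_pos'],s['tcp_rot'],s['ft_force'],s['t'])
m,im=snap('wrist','w19'); t,i2=snap('side','s19')
print('knob exp',proj(m,W(488,439,140-171.3)),proj(m,W(564,439,140-171.3)))
b,g,r=[im[:,:,i].astype(int) for i in range(3)]; k=np.argwhere((g>90)&(r<70)&(b<90))
print('knob px',k.mean(0)[::-1],len(k))
wcap(m,im,W(515,351,0)[:2],170)
cv2.imwrite('pics/w19b.png',np.hstack([cv2.resize(im[:260],(400,203)),cv2.resize(i2[80:270,150:350],(380,203))]))"
```

```text
[548.29587736 279.05491006 486.28622882] [-3.13994409e+00 -3.13768916e-03 -1.91648838e-01] [ 0.32171619  0.61610844 -0.51116398] 50.5833
knob exp [[261.69841274 116.9693889 ]] [[338.15827894 116.87394368]]
knob px [325.62811791 117.02721088] 441
exp 290.0 211.0
(284.8, 212.6, 24.1, np.int32(1220), [566.9, 246.4], [569.7, 249.9])
```

View pics/w19b.png

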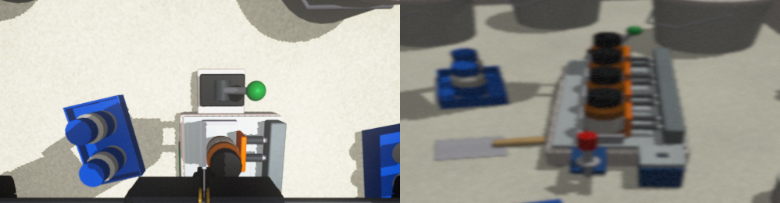

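Run:
```python
from h import *
def gc(n,m):
    im=cv2.imread(f"pics/{n}.png").astype(int); b,g,r=im[:,:,0],im[:,:,1],im[:,:,2]
    k=((g>70)&(g-r>40)&(g-b>30)).astype(np.uint8); nn,l,st,c=cv2.connectedComponentsWithStats(k)
    i=1+np.argmax(st[1:,4]); return ray(m,c[i]),np.array(m["xyz"]),c[i].round(1),st[i,4]
def tri(a,b):
    A=[];y=[]
    for d,o in ((a[0],a[1]),(b[0],b[1])):
        d=d/np.linalg.norm(d);P=np.eye(3)-np.outer(d,d);A.append(P);y.append(P@o)
    p=np.linalg.lstsq(np.vstack(A),np.hstack(y),rcond=None)[0]
    return (p[:2]@EX).round(1),(p[:2]@EY).round(1),p[2].round(1)
L=lambda n:np.load(f"pics/{n}.npy",allow_pickle=True)[0]
s17,s19,w5,w6,w19=[gc(n,L(n)) for n in("s17","s19","w5","w6","w19")]
for x in (s17,s19,w5,w6,w19): print(x[2:])
print("start",tri(w5,w6),tri(w5,s17),tri(w6,s17),"end",tri(w19,s19))
```

```text
Traceback (most recent call last):
ValueError: attempt to get argmax of an empty sequence
```

Run:
```python
from h import *
def gc(n,m):
    im=cv2.imread(f"pics/{n}.png").astype(int); b,g,r=im[:,:,0],im[:,:,1],im[:,:,2]
    k=((g>1.4*r)&(g>1.3*b)&(g>35)).astype(np.uint8); nn,l,st,c=cv2.connectedComponentsWithStats(k)
    i=1+np.argmax(st[1:,4]); return ray(m,c[i]),np.array(m["xyz"]),c[i].round(1),st[i,4]
def tri(a,b):
    A=[];y=[]
    for d,o in ((a[0],a[1]),(b[0],b[1])):
        d=d/np.linalg.norm(d);P=np.eye(3)-np.outer(d,d);A.append(P);y.append(P@o)
    p=np.linalg.lstsq(np.vstack(A),np.hstack(y),rcond=None)[0]
    return (p[:2]@EX).round(1),(p[:2]@EY).round(1),p[2].round(1)
L=lambda n:np.load(f"pics/{n}.npy",allow_pickle=True)[0]
x={}
for n in("s17","s19","w5","w6","w19"):
    try: x[n]=gc(n,L(n)); print(n,x[n][2:])
    except Exception as e: print(n,e)
for a,b in (("w5","w6"),("w5","s17"),("w6","s17"),("w19","s19")):
    if a in x and b in x: print(a,b,tri(x[a],x[b]))
```

```text
s17 (array([250.3, 108.2]), np.int32(11))
s19 (array([273. , 108.1]), np.int32(40))
w5 (array([203.1,  71.2]), np.int32(1678))
w6 (array([227.8,  87.2]), np.int32(622))
w19 (array([327.3, 115.9]), np.int32(494))
w5 w6 (np.float64(488.2), np.float64(439.4), np.float64(142.7))
w5 s17 (np.float64(487.9), np.float64(440.3), np.float64(134.6))
w6 s17 (np.float64(488.2), np.float64(439.8), np.float64(134.7))
w19 s19 (np.float64(554.0), np.float64(439.9), np.float64(135.7))
```

```bash
python3 -c "
from cell import *
print(job_done())"
```

```text
the job is handed in; nothing more can be done
None
```

The changeover is done and handed in at about 51 s; no verdict was reported.

**What I did**
- Both white bottles went from pens 2 and 4 into the blue tray.
- All four amber bottles are clamped in pens 1 to 4. The last one had been knocked about 3 cm aside; I measured it again before gripping it.
- With all bottles placed, I drew the lock pin and hung it in the side notch.
- I then pushed the green lever over to its stop.

**Last checks**
- **Pens:** the caps of pens 1 to 3 measured within about 1 mm of their pen points. Pen 4 was about 1 mm off along x and 2 mm along y, from a rougher reading by eye. Each jaw pushed back with 6–7 N as its bottle went in.
- **Final view:** the last pictures, taken after the arm had moved clear, show the ambers upright in the pens, the white bottles upright in the tray and the pin upright in the slot.
- **Lever:** the knob moved 66 mm, which is about 0.85 rad from its start, with the stop felt at about 50 N. That puts it past 0.8 rad, but the exact angle is an estimate.

**What disagreed**
- The top camera read 3–5 mm different from the wrist camera on the pens, tray and notch. I used the wrist camera's values.
- The knob's start height came out as 143 mm from two wrist views and 135 mm with the side camera. This hardly affects the lever angle.

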